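Refill the coin changer

ROBOT

A 7-joint arm with a two-finger parallel gripper is mounted at the origin on the work surface. World frame = base frame: x ahead of the robot, y to its left, z up, the work surface at z = 0. Lengths are in m, angles in rad, forces in N, time in s.
With the tool pointing down it reaches from about 0.4 to 0.9 m from the base axis. Payload 5.5 kg.
Tool frame: the origin (TCP) lies midway between the tips of the shut fingers; the grasp point (between the pads) lies 19 mm behind it; z points along the fingers, y is the direction in which the jaws open and shut (so a half turn about z gives the same grasp; the last joint's range is limited). The gripper opens to 92 mm and grips with 3 to 60 N. Pads are 19 mm wide; open, the fingers measure 130 mm over their backs; the gripper's body (75 mm by 190 mm) begins 47 mm behind the grasp point.
Start: joints at [-0.887, 0.501, -0.427, 1.55, 0.221, 1.138, -0.21], TCP at [0.265, 0.593, 0.227] pointing down, gripper open.
Joint ranges: [-2.88, 2.88], [-0.31, 2.03], [-1.54, 1.56], [0.2, 2.42], [-1.41, 4.55], [0.19, 2.02], [-2.57, 2.57]. Speed limits (rad/s): [2.57, 2.57, 3.14, 3.14, 3.14, 3.14, 3.14].

INTERFACE

Orientations are given as a unit quaternion [w, x, y, z].
In Python, from bench import env, cams gives the robot as it stands.
- The arm moves only by the tool move_arm, never from a script. Its arguments are lists of equal length, an entry for each row: "claw": the opening, from -1 (shut) to 1 (fully open); "linear": the shift along the world's x, y, z in mm, a list of three; "twist": the turn about the world's z in degrees. A call has 1 to 12 rows; each row shifts and turns the commanded pose from where the row before left it; what a row does not reach is not made up. A row lasts 1/10 s, in which the tool goes at most 50 mm and 8.59 degrees, less where a joint would pass 70% of its speed; a pose out of reach is approached as far as the arm can. A call with a gripper value outside its range is refused whole. The fingers move at their own pace and stop on an object; "squeeze" is the grip in N (left out, the last holds). Time passes only in rows, so rows that do not move let the fingers close. It gives the time, the measured TCP pose, the force and the opening at its end, in the units of the state.
- env.get_state(): the state, without advancing time (a new reading comes with each control period).
- cams.grab_frame(name): name is "scene" or "top"; returns a dict with "color" (384x512x3 uint8, red, green, blue), "intrinsics" (3x3 intrinsics, pixels), "R" (3x3) and "t" (3): a world point X has camera coordinates R X + t. Camera axes: x right, y down, z forward; pixel columns grow to the right and rows downward; lengths in m; the calibration is good to about 2 mm. A picture is of the moment at which its call begins. There is no depth.
- env.close_job(): hands the job in, once; it reports no verdict.
Trained networks look in a picture, given as the dict that the camera call returned (one of the last four; its "shot" number tells which), for a name from the list of things; names that differ only in an ending like _2 or _b are one class to them, and where a whole thing is asked for, a point or a joint stands for the part that bears it (a point fixed in the world has none). Each returns a list of dicts, best first, with "score" (0 to 1); they miss things now and then, are a little off and sometimes report something else, mostly with a low value. They report only what shows in the picture. A call takes as long as a camera call.
- cams.spot_in(label, picture): "extent" ([left, top, right, bottom] in pixels, round what is visible of it).
- cams.regions_of(label, picture): "region" (384x512 bool, what is visible of it) and "extent" ([left, top, right, bottom] in pixels, round what is visible of it).
- cams.mark_of(label, picture): "uv" ([column, row] in pixels: a listed point, or the origin of a listed thing).
The state is a dict: "t": time; "q": joint angles; "joint_velocities": joint speeds; "joint_efforts": joint torques, N m; "eef_pos": TCP position; "tool_rot": TCP orientation; "force": force on the tool from outside, world axes, zero at the start; "moment": the same for the moment, N m; "finger_gap": finger opening in m.
Only numpy, scipy, OpenCV 4.12 (cv2) and the standard library are available. Lean on these libraries where they do the work, as an engineer would, in place of code of your own. Each camera call takes 0.05 s, during which the arm holds its last target. There are 200 camera calls.

TASK

Stand every coin tube that is lying on the table upright in the grey rack, rubber foot down on the floor of a well, one tube to a well. Only then push the rack fully home and, last of all, swing the latch fully closed across its front to lock it. Leave the jar, the mug and the carton where they are.

Things in the scene. Friction and masses are not known exactly. Their poses are not given: they have to be found in the camera images.
- tube1: coin tube: square white plastic, 28 x 28 mm, 130 mm long, 0.1 to 0.22 kg, bands of steel coins in its sides; one end a brown grippy rubber foot cap (18 mm long, same section), the other a neck 18 x 18 mm, 22 mm long. Origin at mid length; +x runs to the neck (end at +65 mm, full section to +43 mm), foot face at x = -65 mm. Starts lying on the table, origin 14 mm up; may be absent
- tube2: coin tube: square white plastic, 28 x 28 mm, 130 mm long, 0.1 to 0.22 kg, bands of steel coins in its sides; one end a brown grippy rubber foot cap (18 mm long, same section), the other a neck 18 x 18 mm, 22 mm long. Origin at mid length; +x runs to the neck (end at +65 mm, full section to +43 mm), foot face at x = -65 mm. Starts lying on the table, origin 14 mm up; may be absent
- tube3: coin tube: square white plastic, 28 x 28 mm, 130 mm long, 0.1 to 0.22 kg, bands of steel coins in its sides; one end a brown grippy rubber foot cap (18 mm long, same section), the other a neck 18 x 18 mm, 22 mm long. Origin at mid length; +x runs to the neck (end at +65 mm, full section to +43 mm), foot face at x = -65 mm. Starts lying on the table, origin 14 mm up; may be absent
- tube4: coin tube: square white plastic, 28 x 28 mm, 130 mm long, 0.1 to 0.22 kg, bands of steel coins in its sides; one end a brown grippy rubber foot cap (18 mm long, same section), the other a neck 18 x 18 mm, 22 mm long. Origin at mid length; +x runs to the neck (end at +65 mm, full section to +43 mm), foot face at x = -65 mm. Starts lying on the table, origin 14 mm up; may be absent
- tube1_foot (a point): centre of the foot end face of tube1
- tube2_foot (a point): centre of the foot end face of tube2
- tube3_foot (a point): centre of the foot end face of tube3
- tube4_foot (a point): centre of the foot end face of tube4
- dock: fixed steel cradle: base plate 185 x 350 x 12 mm on the table, a low guide rail at each end, a grey back panel at its far edge (top 87 mm above the table). Origin on the table near its middle; x is the direction in which the rack slides home (away from the robot), y along the row of wells
- rack (a joint): grey rack, 71 mm (along dock x) x 256 mm, on a slide with the cradle: value in m, 0 = pulled right out towards the robot, 0.065 = fully home against its stop; slides along dock +x, about 3 N of friction, stays where it is left, no spring
- rack_floor (a point): centre of the row of wells, level with their floor, 18 mm above the table; moves with the rack, axes as the dock's. Four wells in a row along y at -90, -30, +30, +90 mm, each 36 x 36 mm, 40 mm deep (rim 58 mm above the table), sides along the dock axes
- rack_front (a point): middle of the rack's flat front face (the side towards the robot), 43 mm before the row of wells' centre line, 38 mm above the table; push here towards dock +x. The face is 45 mm high, its top edge 58 mm above the table
- latch (a joint): swing latch at the dock's -y end, on a vertical pin; rad; 0 = open, bar pointing to dock -x; grows clockwise seen from above, towards dock +y; 1.57 = closed at its stop, the bar across the front of the home rack. Friction 0.06 N m, stays where left. It does not collide with the rack: the rack must go home first
- latch_knob (a point): on the latch's upright grey knob (20 mm diameter, from 43 to 78 mm above the table), on the knob's axis, 59 mm above the table, 90 mm from the pin. The bar is 100 mm long, 12 mm wide and 14 mm high, from 30 to 44 mm above the table
- latch_pivot (a point): the latch's pin, 37 mm above the table
- detergent: blue detergent jar, 72 mm diameter, 110 mm tall, origin under its centre: a bystander
- mug: white mug, 80 mm diameter, 95 mm tall, origin under its centre: a bystander
- softener: cardboard carton 60 x 130 mm, 45 mm tall, origin under its centre: a bystander
- well1 (a point): centre of the floor of the well at rack y = +90 mm; moves with the rack
- well2 (a point): centre of the floor of the well at rack y = +30 mm; moves with the rack
- well3 (a point): centre of the floor of the well at rack y = -30 mm; moves with the rack
- well4 (a point): centre of the floor of the well at rack y = -90 mm; moves with the rack

How it is judged:
On the way, in this order (a step that is already met when the one before it is completed fails the run):
1. every tube present stands upright, foot down, in a well of the rack (x of tube1_foot in the frame of rack_floor between -0.02 and 0.02 m and y of tube1_foot in the frame of rack_floor between -0.12 and 0.12 m and z of each of tube1_foot, tube2_foot, tube3_foot, tube4_foot in the frame of rack_floor below 0.01 m and angle between each of tube1, tube2, tube3, tube4's own x axis and vertical below 0.35 rad and x of tube2_foot in the frame of rack_floor between -0.02 and 0.02 m and y of tube2_foot in the frame of rack_floor between -0.12 and 0.12 m and x of tube3_foot in the frame of rack_floor between -0.02 and 0.02 m and y of tube3_foot in the frame of rack_floor between -0.12 and 0.12 m and x of tube4_foot in the frame of rack_floor between -0.02 and 0.02 m and y of tube4_foot in the frame of rack_floor between -0.12 and 0.12 m), for 0.2 s.
2. with the tubes standing in it the rack is pushed fully home, the latch still open (value of joint rack above 0.06 m and value of joint latch below 0.6 rad), for 0.2 s.
3. the latch is swung closed (value of joint latch above 1.45 rad and value of joint rack above 0.06 m), for 0.2 s.
At the end, for the whole second after the job is handed in: every tube present stands in a well of the rack, foot down on the well's floor (within 10 mm) and within 20 degrees of upright (the wells leave a little play), at rest; the rack is home (0.060 m or more of its 0.065 m) and the latch closed (1.45 rad or more of 1.57) (all of step 1 and all of step 3 and linear speed of each of tube1, tube2, tube3, tube4 below 0.03 m/s); the robot touches nothing.
It fails at once if the blue detergent jar is knocked over or shifted by more than 40 mm (distance of detergent from where it was at the start of the episode above 0.04 m or angle between detergent's own z axis and vertical above 0.5 rad).
It fails at once if the mug is knocked over or shifted by more than 40 mm (distance of mug from where it was at the start of the episode above 0.04 m or angle between mug's own z axis and vertical above 0.5 rad).
It fails at once if the carton is knocked over or shifted by more than 40 mm (distance of softener from where it was at the start of the episode above 0.04 m or angle between softener's own z axis and vertical above 0.5 rad).
Of tube1, tube2, tube3, tube4 only 2 to 3 are there at a start; the rules pass over those that are not, and their reading is None.
At some moment in a run one of tube1, tube2, tube3, tube4 may be knocked a few centimetres aside while the robot is not near it.
Once in a run the grip may slacken for a moment while it holds something.
It also fails if it takes over 210 s, if anything falls off the work surface, if the arm or the gripper's body presses on something with over 40 N, if the wrist force passes 120 N, or if a joint passes its speed limit or range.

## Working session

There is one attempt and no reset: what is moved stays moved. The work goes in short steps, Python scripts to look and compute and a tool call to move; the robot and the scene stay as the last step left them, time stands still between calls to the robot, and variables do not carry over. Pictures are saved under pics/ and viewed, about 12 in all and at most 16, crops included, and the job is handed in when it is done.

Besides the shell and the picture viewer there is one more tool, called after "Request:" as name(argument=value, ...), one argument or row to a line, values as JSON. move_arm: Moves the arm, as the interface text tells. Its arguments: {"type":"object","properties":{"claw":{"type":"array"},"linear":{"type":"array"},"twist":{"type":"array"},"squeeze":{"type":"number"}},"required":["claw","linear","twist"]}

```bash
mkdir -p pics; cat > h.py <<'E'
import numpy as np, cv2
from bench import env, cams
def ray(p,uv,z):
    K,R,t=map(np.array,(p["intrinsics"],p["R"],p["t"]))
    d=R.T@np.linalg.solve(K,[uv[0],uv[1],1.]); c=-R.T@t
    return c+d*(z-c[2])/d[2]
def proj(p,X):
    v=np.array(p["intrinsics"])@(np.array(p["R"])@np.array(X)+np.array(p["t"])); return v[:2]/v[2]
def save(p,n,s=1,crop=None):
    im=cv2.cvtColor(p["color"],cv2.COLOR_RGB2BGR)
    if crop: im=im[crop[1]:crop[3],crop[0]:crop[2]]
    cv2.imwrite("pics/"+n,cv2.resize(im,None,fx=s,fy=s,interpolation=cv2.INTER_CUBIC))
E
python3 - <<'E'
from h import *
s=env.get_state();print({k:np.round(v,3) for k,v in s.items()})
zs=dict(tube1=.014,tube1_foot=.014,rack_floor=.018,rack_front=.038,latch_knob=.059,latch_pivot=.037,dock=0,well1=.018,well4=.018,detergent=0,mug=0,softener=0)
for n in("top","scene"):
    p=cams.grab_frame(n);save(p,n+"0.png",1.5);print(n,"cam",-np.array(p["R"]).T@p["t"])
    for k,z in zs.items():
        for m in cams.mark_of(k,p)[:5]:
            print(k,round(m["score"],2),np.round(m["uv"]),np.round(ray(p,m["uv"],z)[:2],3))
E
```

```text
{'t': np.float64(0.0), 'q': array([-0.887,  0.502, -0.427,  1.551,  0.221,  1.138, -0.21 ]), 'joint_velocities': array([-0.002, -0.002,  0.001,  0.003,  0.001, -0.001,  0.   ]), 'joint_efforts': array([ 0.0000e+00, -5.6660e+01, -5.8160e+00, -2.7911e+01, -6.9000e-02,
        3.1000e-02,  0.0000e+00]), 'eef_pos': array([0.265, 0.593, 0.226]), 'tool_rot': array([-0.   ,  0.209,  0.978, -0.001]), 'force': array([-0.255, -0.006, -0.647]), 'moment': array([0.026, 0.015, 0.007]), 'finger_gap': np.float64(0.092)}
top cam [ 0.48860733 -0.01776137  1.40629396]
tube1 0.78 [366. 250.] [ 0.426 -0.356]
tube1 0.66 [305. 198.] [ 0.584 -0.173]
tube1 0.64 [366. 200.] [ 0.578 -0.359]
tube1_foot 0.78 [325. 205.] [ 0.562 -0.233]
rack_floor 0.85 [175. 208.] [0.552 0.219]
rack_front 0.59 [177. 219.] [0.517 0.21 ]
latch_knob 0.68 [232. 229.] [0.489 0.047]
latch_knob 0.58 [253. 136.] [ 0.763 -0.015]
latch_knob 0.4 [174. 198.] [0.58  0.216]
latch_knob 0.35 [227. 199.] [0.576 0.061]
latch_knob 0.33 [146. 207.] [0.552 0.296]
latch_pivot 0.65 [227. 200.] [0.574 0.062]
latch_pivot 0.37 [164. 208.] [0.549 0.248]
d
[... 969 characters left out ...]
.6   -0.165]
latch_knob 0.6 [288. 214.] [0.591 0.073]
latch_knob 0.57 [308. 186.] [0.49 0.06]
latch_pivot 0.7 [286. 214.] [0.583 0.061]
latch_pivot 0.4 [219. 174.] [ 0.601 -0.155]
dock 0.79 [335. 256.] [0.58  0.216]
dock 0.72 [375. 266.] [0.539 0.305]
dock 0.15 [328. 238.] [0.55  0.176]
well1 0.91 [312. 228.] [0.564 0.132]
well1 0.84 [355. 252.] [0.547 0.25 ]
well1 0.8 [330. 242.] [0.564 0.188]
well1 0.74 [375. 266.] [0.55  0.306]
well4 0.91 [312. 228.] [0.564 0.132]
well4 0.84 [355. 252.] [0.547 0.25 ]
well4 0.8 [330. 242.] [0.564 0.188]
well4 0.74 [375. 266.] [0.55  0.306]
detergent 0.72 [276. 307.] [0.773 0.184]
mug 0.81 [216. 256.] [ 0.773 -0.008]
softener 0.7 [147. 197.] [ 0.769 -0.272]
```

View pics/top0.png

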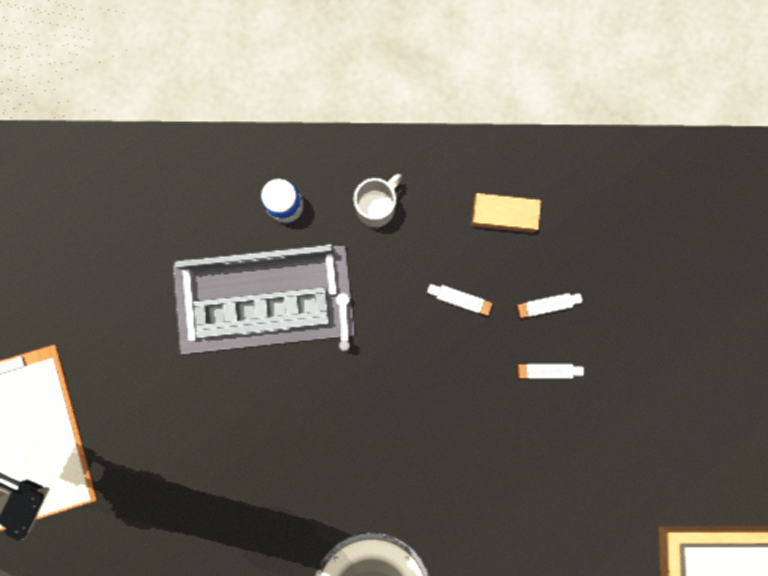

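View pics/scene0.png

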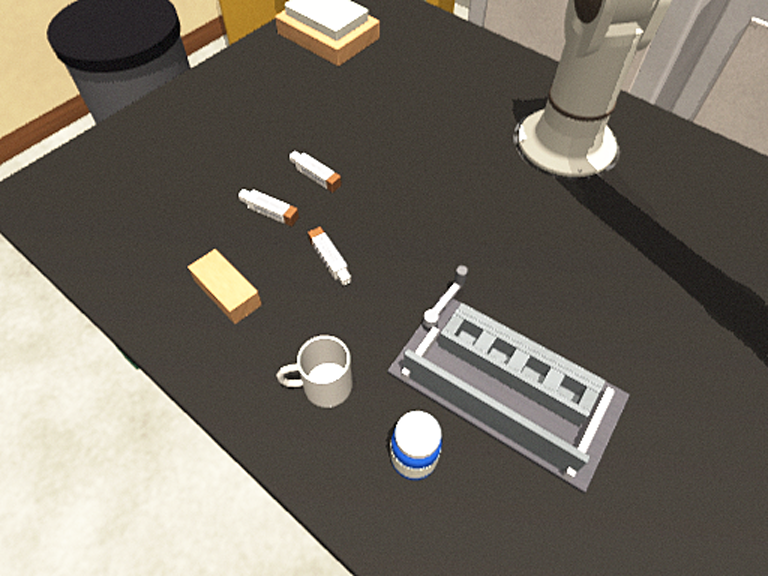

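The top view shows three tubes at (460,298), (550,305) and (550,371), the rack pulled out around (265,312), and the latch open with its knob at (344,346). The scene view agrees. Next I fit silhouettes to get accurate poses.

```bash
cat >> h.py <<'E'
from scipy.optimize import minimize
def tubepts(x,y,a):
    P=[(sx*.0,0,0)for sx in()]
    for x0,x1,h in((-.065,.043,.014),(.043,.065,.009)):
        P+=[(u,v,.014+w) for u in(x0,x1) for v in(-h,h) for w in(-h,h)]
    P=np.array(P);c,s=np.cos(a),np.sin(a)
    return P@np.array([[c,s,0],[-s,c,0],[0,0,1]])+[x,y,0]
def sil(p,x,y,a,S=4):
    P=tubepts(x,y,a);uv=np.array([proj(p,q) for q in P]);m=np.zeros((384*S,512*S),np.uint8)
    for i in(uv[:8],uv[8:]): cv2.fillConvexPoly(m,cv2.convexHull(np.round((i+.5)*S).astype(np.int32)),1)
    return m
def fit_tube(ps,masks,x,y,a):
    M=[cv2.resize(m.astype(np.uint8),None,fx=4,fy=4,interpolation=0) for m in masks]
    def cost(v):
        c=0
        for p,m in zip(ps,M):
            s=sil(p,*v); c-=(s&m).sum()/(s|m).sum()
        return c
    s0=np.array([[0,0,0],[.01,0,0],[0,.01,0],[0,0,.15]])+[x,y,a]
    r=minimize(cost,[x,y,a],method="Nelder-Mead",options=dict(initial_simplex=s0,xatol=2e-4,fatol=1e-4))
    return r.x,-r.fun/len(ps)
def tubes(guess):
    ps=[cams.grab_frame(n) for n in("top","scene")]
    R=[cams.regions_of("tube1",p) for p in ps]
    for x,y,a in guess:
        ms=[];pp=[]
        for p,r in zip(ps,R):
            u=proj(p,[x,y,.014]);b=[q["region"] for q in r if np.hypot(*(np.argwhere(q["region"]).mean(0)[::-1]-u))<15]
            if b: ms.append(b[0]);pp.append(p)
        if pp:
            v,s=fit_tube(pp,ms,x,y,a); print("tube",np.round(v[:2],4),"yaw",round(np.degrees(v[2]),1),"iou",round(s,2),len(pp))
    return ps
E
python3 - <<'E'
from h import *
ps=tubes([(.427,-.358,-1.57),(.584,-.174,1.3),(.575,-.358,-1.3)])
W=[]
for p in ps:
    w=sorted([ray(p,m["uv"],.018)[:2] for m in cams.mark_of("well1",p)[:6]],key=lambda q:-q[1]);W.append(np.array(w));print(np.round(w,3).tolist())
w=np.mean([q for q in W if len(q)==4],0);Y=np.array([.09,.03,-.03,-.09])
d=np.polyfit(Y,w,1)
print("rack c",d[1],"slope",d[0],"yaw",np.degrees(np.arctan2(-d[0][0],d[0][1])))
for p,n in zip(ps,"ab"):
    R=cams.regions_of("rack",p); print(len(R),[ (round(r["score"],2),np.round(r["extent"])) for r in R[:2]])
    im=p["color"].copy()
    yaw=np.arctan2(-d[0][0],d[0][1]);c,s=np.cos(yaw),np.sin(yaw)
    big=cv2.resize(cv2.cvtColor(im,cv2.COLOR_RGB2BGR),None,fx=4,fy=4,interpolation=cv2.INTER_CUBIC)
    def poly(L,z):
        uv=[(proj(p,[d[1][0]+c*x-s*y,d[1][1]+s*x+c*y,z])+.5)*4 for x,y in L]
        cv2.polylines(big,[np.round(uv).astype(np.int32)],True,(0,0,255),1)
    poly([(-.043,-.128),(-.043,.128),(.028,.128),(.028,-.128)],.058)
    for y in Y: poly([(-.018,y-.018),(-.018,y+.018),(.018,y+.018),(.018,y-.018)],.058)
    u=proj(p,[d[1][0],d[1][1],.05])*4;u=u.astype(int)
    cv2.imwrite(f"pics/rack_{n}.png",big[max(0,u[1]-220):u[1]+220,max(0,u[0]-360):u[0]+360])
E
```

```text
tube [ 0.4374 -0.3572] yaw -89.9 iou 0.9 2
tube [ 0.5818 -0.173 ] yaw 71.3 iou 0.91 2
tube [ 0.5698 -0.3552] yaw -78.4 iou 0.82 2
[[0.561, 0.311], [0.547, 0.247], [0.565, 0.18], [0.563, 0.13]]
[[0.552, 0.311], [0.547, 0.25], [0.556, 0.184], [0.564, 0.128]]
rack c [0.55684992 0.2176239 ] slope [-0.05846753  1.02354373] yaw 3.26933403109707
2 [(0.79, array([130., 191., 221., 223.])), (0.23, array([224., 198., 233., 233.]))]
1 [(0.89, array([292., 205., 400., 284.]))]
```

Request:
move_arm(
  claw=[1,1,1,1,1,1,1,1,1,1,1,1],
  linear=[
    [20,-40,0],
    [20,-45,0],
    [20,-45,0],
    [20,-45,0],
    [20,-45,0],
    [20,-45,0],
    [20,-45,0],
    [20,-45,0],
    [0,-45,0],
    [0,-45,0],
    [0,-45,0],
    [0,-45,0],
  ],
  twist=[-5,-5,-5,-5,-5,-5,-5,-5,-5,-5,-5,-5],
)

```text
t: 2.9
eef_pos: [0.4254, 0.0566, 0.2271]
tool_rot: [0.0, 0.671, 0.741, 0.0]
force: [1.0, -0.5, 0.3]
finger_gap: 0.0919
```

View pics/rack_a.png

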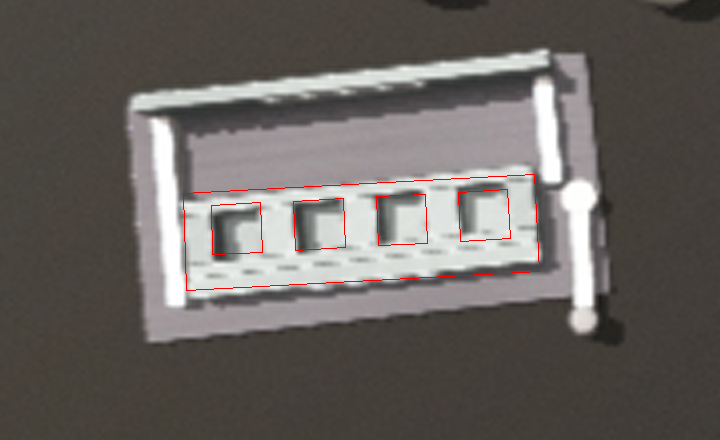

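View pics/rack_b.png

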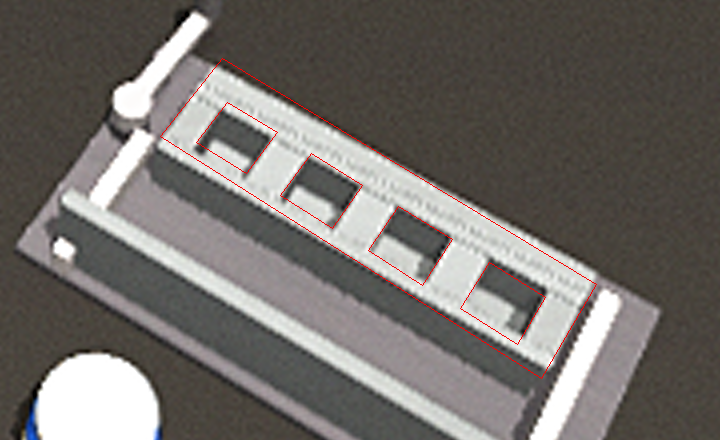

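The rack overlay fits well in both views. The centre is right, and the true yaw is a bit more than drawn, about 5.2°. First I'll take tube A at (0.437, -0.357).

Request:
move_arm(
  claw=[1,1,1,1,1,1,1,1,1,1,1,1],
  linear=[
    [2,-45,0],
    [2,-45,0],
    [2,-45,0],
    [2,-45,0],
    [2,-45,0],
    [2,-45,-10],
    [0,-45,-20],
    [0,-45,-20],
    [0,-45,-20],
    [0,-39,-20],
    [0,0,-35],
    [0,0,0],
  ],
  twist=[-1,-1,-1,-1,-1,-0.6,0,0,0,0,0,0],
)

```text
t: 4.1
eef_pos: [0.4341, -0.3847, 0.0973]
tool_rot: [-0.004, 0.706, 0.708, -0.001]
force: [-1.0, 1.8, 0.3]
finger_gap: 0.0919
```

```bash
python3 - <<'E'
from h import *
print(env.get_state()["eef_pos"],env.get_state()["tool_rot"])
ps=tubes([(.437,-.357,-1.57),(.582,-.173,1.25),(.57,-.355,-1.37)])
big=[]
for p in ps:
    b=cv2.resize(cv2.cvtColor(p["color"],cv2.COLOR_RGB2BGR),None,fx=4,fy=4,interpolation=cv2.INTER_CUBIC)
    for v in[(.4374,-.3572,np.radians(-89.9)),(.5818,-.173,np.radians(71.3)),(.5698,-.3552,np.radians(-78.4))]:
        c,_=cv2.findContours(sil(p,*v),cv2.RETR_EXTERNAL,cv2.CHAIN_APPROX_NONE);cv2.drawContours(b,c,-1,(0,0,255),1)
    u=(proj(p,[.52,-.27,0])*4).astype(int);big.append(b[max(0,u[1]-240):max(0,u[1]-240)+480,u[0]-200:u[0]+200])
cv2.imwrite("pics/tub.png",np.hstack(big))
E
```

```text
[ 0.43410593 -0.38467813  0.0972826 ] [-0.00408074  0.70614208  0.70805798 -0.00078273]
tube [ 0.4368 -0.3572] yaw -90.0 iou 0.83 2
tube [ 0.5817 -0.1742] yaw 70.7 iou 0.89 2
tube [ 0.5687 -0.3564] yaw -77.7 iou 0.76 1
```

View pics/tub.png

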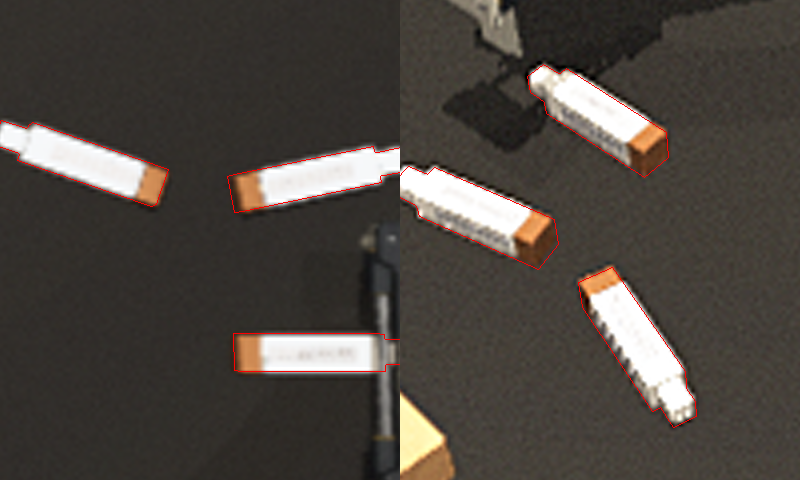

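The outlines match all three tubes closely in both views. Now I descend on A and grip it lightly.

Request:
move_arm(
  claw=[1,1,1,1,1,-1,-1,-1,-1,-1,-1],
  linear=[
    [3,-2,-30],
    [0,0,-30],
    [0,0,-20],
    [0,0,-12],
    [0,0,0],
    [0,0,0],
    [0,0,0],
    [0,0,0],
    [0,0,0],
    [0,0,0],
    [0,0,0],
  ],
  twist=[0,0,0,0,0,0,0,0,0,0,0],
  squeeze=6,
)

```text
t: 5.4
eef_pos: [0.4406, -0.3877, 0.0099]
tool_rot: [0.0, 0.705, 0.709, 0.0]
force: [-0.7, 0.5, -0.1]
finger_gap: 0.0485
```

Request:
move_arm(
  claw=[-1,-1,-1,-1,-1,-1,-1,-1],
  linear=[
    [0,0,-5],
    [0,0,0],
    [0,0,0],
    [0,0,0],
    [0,0,0],
    [0,0,0],
    [0,0,0],
    [0,0,0],
  ],
  twist=[0,0,0,0,0,0,0,0],
)

```text
t: 6.2
eef_pos: [0.4405, -0.3876, 0.0047]
tool_rot: [0.0, 0.705, 0.709, 0.0]
force: [-0.4, 0.4, -0.9]
finger_gap: 0.0285
```

Request:
move_arm(
  claw=[-1,-1,-1,-1,-1,-1,-1,-1,-1,-1,-1,-1],
  linear=[
    [0,3,8],
    [0,3,9],
    [0,4,8],
    [0,4,8],
    [0,5,7],
    [0,6,6],
    [0,6.5,6],
    [0,6.5,5],
    [0,7,5],
    [0,7.5,4],
    [0,8,3.5],
    [0,8,3],
  ],
  twist=[0,0,0,0,0,0,0,0,0,0,0,0],
)

```text
t: 7.4
eef_pos: [0.4405, -0.3184, 0.0774]
tool_rot: [-0.0, 0.705, 0.709, 0.0]
force: [-0.0, 0.2, -1.0]
finger_gap: 0.028
```

Request:
move_arm(
  claw=[-1,-1,-1,-1,-1,-1,-1,-1,-1,-1],
  linear=[
    [0,8.5,2],
    [0,8.5,1.5],
    [0,8.5,0.5],
    [0,8.5,0],
    [0,8.5,-1],
    [0,4,0],
    [0,0,0],
    [0,0,0],
    [0,0,0],
    [0,0,0],
  ],
  twist=[0,0,0,0,0,0,0,0,0,0],
)

```text
t: 8.4
eef_pos: [0.4404, -0.2732, 0.0803]
tool_rot: [0.0, 0.706, 0.709, -0.0]
force: [-0.4, -0.3, -1.8]
finger_gap: 0.028
```

```bash
python3 - <<'E'
from h import *
p=cams.grab_frame("scene");u=proj(p,[.44,-.28,.06]).astype(int);save(p,"up1.png",4,[u[0]-75,max(0,u[1]-75),u[0]+75,max(0,u[1]-75)+150])
E
```

```text
(no output)
```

View pics/up1.png

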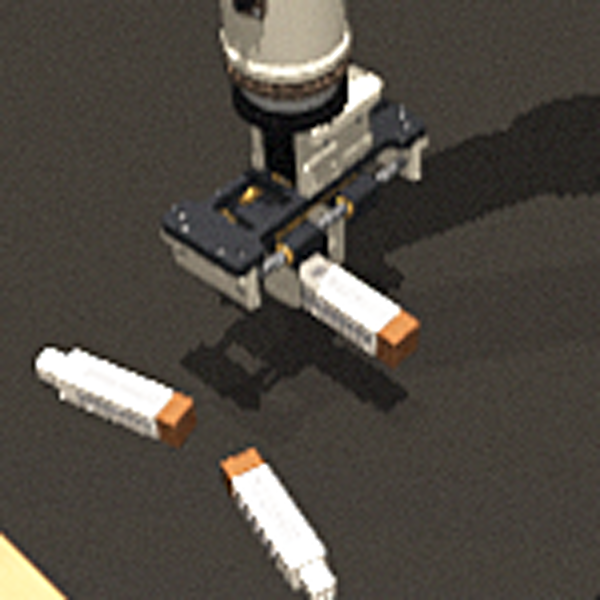

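The light grip holds the tube level, so it did not pivot. I'll slacken to the minimum grip and see whether the foot drops.

Request:
move_arm(
  claw=[-1,-1,-1,-1,-1,-1,-1,-1,-1,-1],
  linear=[
    [0,0,-10],
    [0,0,-10],
    [0,0,0],
    [0,0,0],
    [0,0,0],
    [0,0,0],
    [0,0,0],
    [0,0,0],
    [0,0,0],
    [0,0,0],
  ],
  twist=[0,0,0,0,0,0,0,0,0,0],
  squeeze=3,
)

```text
t: 9.45
eef_pos: [0.4405, -0.2727, 0.0603]
tool_rot: [0.0, 0.705, 0.709, 0.0]
force: [-0.9, -0.2, -0.0]
finger_gap: 0.0004
```

```bash
python3 - <<'E'
from h import *
p=cams.grab_frame("scene");u=proj(p,[.44,-.24,.06]).astype(int);save(p,"up2.png",5,[u[0]-50,max(0,u[1]-50),u[0]+50,max(0,u[1]-50)+100])
E
```

```text
(no output)
```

View pics/up2.png

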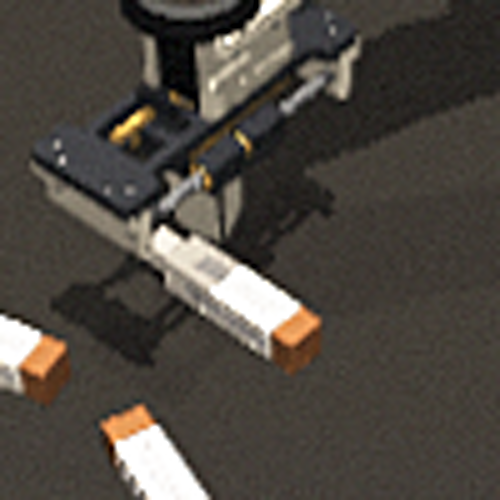

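The tube dropped and lies flat again, near y=-0.24. I'll re-measure it and grip the neck instead, where gravity has more leverage, keeping the foot on the table while it tips.

Request:
move_arm(
  claw=[1,1,1,1,1,1,1,1,1,1],
  linear=[
    [0,0,20],
    [0,0,20],
    [0,-40,0],
    [0,-40,0],
    [0,-40,0],
    [0,0,0],
    [0,0,0],
    [0,0,0],
    [0,0,0],
    [0,0,0],
  ],
  twist=[0,0,0,0,0,0,0,0,0,0],
)

```text
t: 10.5
eef_pos: [0.441, -0.3913, 0.1002]
tool_rot: [-0.0, 0.705, 0.71, 0.0]
force: [-0.3, 0.8, -0.9]
finger_gap: 0.0753
```

```bash
python3 - <<'E'
from h import *
print(env.get_state()["eef_pos"])
ps=tubes([(.437,-.24,-1.57),(.582,-.173,1.25),(.57,-.355,-1.37)])
E
```

```text
[ 0.44097134 -0.3912602   0.10021502]
tube [ 0.4421 -0.2596] yaw -92.3 iou 0.9 2
tube [ 0.5803 -0.175 ] yaw 70.7 iou 0.89 2
tube [ 0.57   -0.3582] yaw -77.8 iou 0.82 2
```

Request:
move_arm(
  claw=[0.6,0.5,0.3,0.3,0.3,0.3,-1,-1,-1,-1,-1,-1],
  linear=[
    [-1,40,0],
    [0,39,0],
    [0,0,-35],
    [0,0,-35],
    [0,0,-18],
    [0,0,-9],
    [0,0,0],
    [0,0,0],
    [0,0,0],
    [0,0,0],
    [0,0,0],
    [0,0,0],
  ],
  twist=[-2.3,0,0,0,0,0,0,0,0,0,0,0],
  squeeze=4,
)

```text
t: 11.9
eef_pos: [0.4399, -0.3139, 0.0038]
tool_rot: [0.0, 0.719, 0.695, 0.0]
force: [-0.0, 0.6, 3.3]
finger_gap: 0.018
```

Request:
move_arm(
  claw=[-1,-1,-1,-1,-1,-1],
  linear=[
    [0,0,0],
    [0,0,0],
    [0,0,0],
    [0,0,0],
    [0,0,0],
    [0,1,5],
  ],
  twist=[0,0,0,0,0,0],
)

```text
t: 12.5
eef_pos: [0.4391, -0.3126, 0.0079]
tool_rot: [-0.0, 0.72, 0.694, -0.0]
force: [0.3, -0.4, -1.1]
finger_gap: 0.0182
```

Request:
move_arm(
  claw=[-1,-1,-1,-1,-1,-1,-1,-1,-1,-1],
  linear=[
    [0,1,6],
    [0,1,6],
    [0,1.5,6],
    [0,1.5,6],
    [0,2,5.5],
    [0,2.5,5.5],
    [0,3,5.5],
    [0,3.5,5.5],
    [1,4,5],
    [0,0,0],
  ],
  twist=[0,0,0,0,0,0,0,0,0,0],
)

```text
t: 13.5
eef_pos: [0.4411, -0.292, 0.06]
tool_rot: [0.0, 0.719, 0.695, 0.0]
force: [1.3, -1.0, -0.8]
finger_gap: 0.0177
```

```bash
python3 - <<'E'
from h import *
p=cams.grab_frame("scene");u=proj(p,[.44,-.24,.04]).astype(int);save(p,"up3.png",5,[u[0]-50,max(0,u[1]-50),u[0]+50,max(0,u[1]-50)+100])
E
```

```text
(no output)
```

View pics/up3.png

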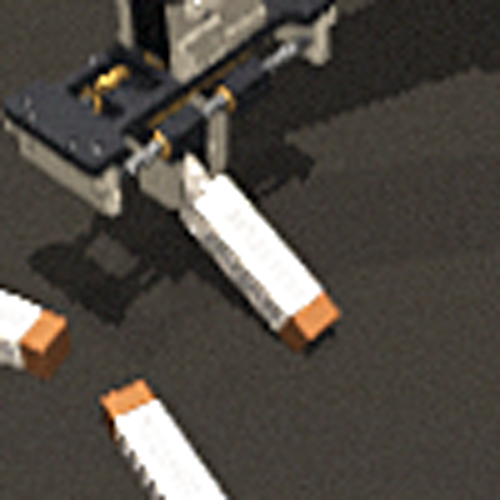

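It pivots now, with the tube tilted about 30°. I continue the arc.

Request:
move_arm(
  claw=[-1,-1,-1,-1,-1,-1,-1,-1,-1,-1,-1,-1],
  linear=[
    [0,5,6],
    [0,5,6],
    [0,5.5,5],
    [0,6,5],
    [0,6.5,4],
    [0,6.5,4],
    [0,6.5,4],
    [0,7,4],
    [1,7,3],
    [0,7,2],
    [0,8,2],
    [0,8,1],
  ],
  twist=[0,0,0,0,0,0,0,0,0,0,0,0],
)

```text
t: 14.75
eef_pos: [0.4428, -0.215, 0.1068]
tool_rot: [0.001, 0.719, 0.695, 0.001]
force: [-0.8, -3.3, 14.7]
finger_gap: 0.0179
```

Request:
move_arm(
  claw=[-1,-1,-1,-1,-1,-1,-1,-1,-1],
  linear=[
    [0,7,1],
    [0,7,0],
    [1,6,0],
    [0,6,0],
    [0,5,0],
    [0,0,0],
    [0,0,0],
    [0,0,0],
    [0,0,0],
  ],
  twist=[0,0,0,0,0,0,0,0,0],
)

```text
t: 15.65
eef_pos: [0.4439, -0.1834, 0.1081]
tool_rot: [0.001, 0.719, 0.695, 0.001]
force: [-1.8, -0.1, 17.8]
finger_gap: 0.0182
```

```bash
python3 - <<'E'
from h import *
p=cams.grab_frame("scene");u=proj(p,[.44,-.2,.06]).astype(int);save(p,"up4.png",5,[u[0]-50,max(0,u[1]-50),u[0]+50,max(0,u[1]-50)+100])
E
```

```text
(no output)
```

View pics/up4.png

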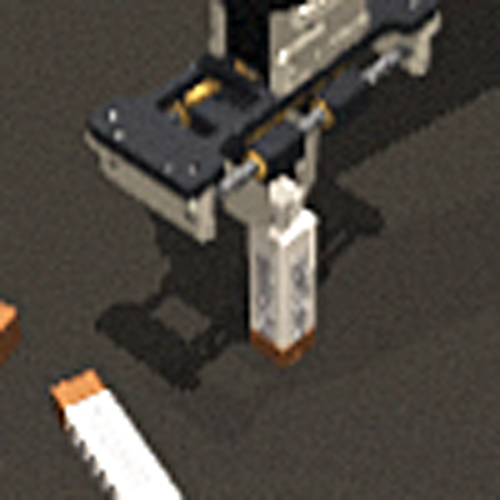

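Tube A stands upright, centred near y=-0.182, with the fingertips resting on its shoulder. I'll firm up the grip, lift, and carry it to well1.

Request:
move_arm(
  claw=[-1,-1,-1,-1,-1,-1,-1,-1,-1,-1],
  linear=[
    [0,0,1],
    [0,0,0],
    [0,0,0],
    [0,0,10],
    [0,0,20],
    [0,0,25],
    [0,0,25],
    [0,0,15],
    [0,0,0],
    [0,0,0],
  ],
  twist=[0,0,0,0,0,0,0,0,0,0],
  squeeze=25,
)

```text
t: 16.7
eef_pos: [0.4416, -0.1827, 0.2016]
tool_rot: [-0.001, 0.719, 0.695, -0.0]
force: [-0.4, -0.7, -2.2]
finger_gap: 0.0174
```

Request:
move_arm(
  claw=[-1,-1,-1,-1,-1,-1,-1,-1,-1,-1,-1,-1],
  linear=[
    [5,25,0],
    [10,40,0],
    [10,45,0],
    [10,45,0],
    [10,45,0],
    [10,50,0],
    [10,50,0],
    [10,50,0],
    [10,50,0],
    [10,45,0],
    [10,36,0],
    [0,10,0],
  ],
  twist=[0,1,1,1,1,1,1,1.1,0,0,0,0],
)

```text
t: 17.9
eef_pos: [0.5447, 0.3091, 0.1996]
tool_rot: [-0.002, 0.673, 0.74, -0.001]
force: [-1.1, 0.4, -2.5]
finger_gap: 0.0177
```

```bash
cat >> h.py <<'E'
def upright(x,y,zf,yaw,names=("scene","top")):
    """fit x,y of a held upright tube body (foot height zf) from scene mask; returns fit"""
    out=[]
    for n in names:
        p=cams.grab_frame(n);u=proj(p,[x,y,zf+.06])
        R=[r for r in cams.regions_of("tube1",p) if np.hypot(*(np.argwhere(r["region"]).mean(0)[::-1]-u))<18]
        if not R: print(n,"no mask");continue
        m=cv2.resize(R[0]["region"].astype(np.uint8),None,fx=4,fy=4,interpolation=0);c,s=np.cos(yaw),np.sin(yaw)
        def S(v):
            o=np.zeros_like(m)
            for a,b,h in((0,.108,.014),(.108,.13,.009)):
                uv=np.array([proj(p,[v[0]+c*i*h-s*j*h+v[2]*(zz-.12),v[1]+s*i*h+c*j*h+v[3]*(zz-.12),zf+zz]) for i in(-1,1) for j in(-1,1) for zz in(a,b)])
                cv2.fillConvexPoly(o,cv2.convexHull(np.round((uv+.5)*4).astype(np.int32)),1)
            return o
        f=lambda v:-(S(v)&m).sum()/(S(v)|m).sum()
        s0=np.array([[0]*4,[.008,0,0,0],[0,.008,0,0],[0,0,.08,0],[0,0,0,.08]])+[x,y,0,0]
        r=minimize(f,s0[0],method="Nelder-Mead",options=dict(initial_simplex=s0,xatol=2e-4,fatol=1e-4))
        b=cv2.resize(cv2.cvtColor(p["color"],cv2.COLOR_RGB2BGR),None,fx=4,fy=4,interpolation=cv2.INTER_CUBIC)
        k,_=cv2.findContours(S(r.x),cv2.RETR_EXTERNAL,cv2.CHAIN_APPROX_NONE);cv2.drawContours(b,k,-1,(0,0,255),1)
        u=(u*4).astype(int);out.append(b[max(0,u[1]-240):max(0,u[1]-240)+480,max(0,u[0]-200):max(0,u[0]-200)+400])
        print(n,"grip xy",np.round(r.x[:2],4),"slope",np.round(r.x[2:],3),"foot",np.round(r.x[:2]-.12*r.x[2:],4),"iou",round(-r.fun,2))
    return out
E
python3 - <<'E'
from h import *
s=env.get_state();print(s["eef_pos"],s["tool_rot"],s["finger_gap"])
e=s["eef_pos"];o=upright(e[0],e[1],e[2]-.108,np.radians(5.2));cv2.imwrite("pics/hold1.png",np.hstack(o))
E
```

```text
[0.54469736 0.30909921 0.19960031] [-0.0017077   0.67268936  0.73992267 -0.0007405 ] 0.017706865251050186
scene grip xy [0.5318 0.3127] slope [-0.782  0.642] foot [0.6256 0.2357] iou -0.0
top grip xy [0.5341 0.2497] slope [0.615 0.596] foot [0.4603 0.1783] iou -0.0h.py:59: RuntimeWarning: overflow encountered in scalar negative
  f=lambda v:-(S(v)&m).sum()/(S(v)|m).sum()
```

View pics/hold1.png

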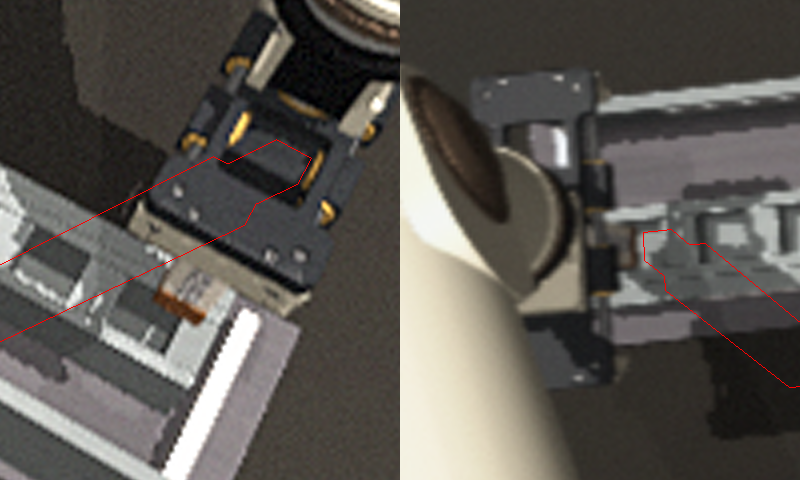

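The fit failed because of a uint overflow, and the gripper hides most of the tube. The brown foot does show in the scene crop at about (180,300), so I'll use that.

```bash
cat >> h.py <<'E'
def brown(p,x,y,zf,yaw=np.radians(5.2)):
    """shift of the visible rubber foot from its predicted place (base corners at x,y,zf)"""
    c,s=np.cos(yaw),np.sin(yaw)
    cap=np.array([proj(p,[x+c*i-s*j,y+s*i+c*j,zf+k]) for i in(-.014,.014) for j in(-.014,.014) for k in(0,.018)])
    h=cv2.cvtColor(p["color"],cv2.COLOR_RGB2HSV);m=((h[...,0]<16)&(h[...,1]>110)&(h[...,2]>40)).astype(np.uint8)
    w=np.zeros_like(m);u=cap.mean(0).astype(int);w[u[1]-16:u[1]+17,u[0]-16:u[0]+17]=1;v=np.argwhere(m&w)[:,::-1]
    print("pred box",np.round(cap.min(0),1),np.round(cap.max(0),1),"brown box",v.min(0),v.max(0)+1,"n",len(v))
    return m
E
python3 - <<'E'
from h import *
e=env.get_state()["eef_pos"]
p=cams.grab_frame("scene");brown(p,e[0],e[1],e[2]-.109);save(p,"x.png")
for dx,dy in((.01,0),(0,.01)):print(proj(p,[e[0]+dx,e[1]+dy,.09])-proj(p,[e[0],e[1],.09]))
p=cams.grab_frame("top");brown(p,e[0],e[1],e[2]-.109)
E
```

```text
pred box [374.3 239.6] [393.7 259.2] brown box [379 250] [393 260] n 50
[-2.25422865  3.13896273]
[3.95982192 2.67757225]Traceback (most recent call last):
  File "<stdin>", line 5, in <module>
  File "h.py", line 73, in brown
    print("pred box",np.round(cap.min(0),1),np.round(cap.max(0),1),"brown box",v.min(0),v.max(0)+1,"n",len(v))
                                                                               ~~~~~^^^
    return umr_minimum(a, axis, None, out, keepdims, initial, where)
ValueError: zero-size array to reduction operation minimum which has no identity
```

```bash
cat >> h.py <<'E'
def view(p,name,x,y,zf,slope=(0,0),yaw=np.radians(5.2),S=10,w=36,wells=True):
    big=cv2.resize(cv2.cvtColor(p["color"],cv2.COLOR_RGB2BGR),None,fx=S,fy=S,interpolation=cv2.INTER_CUBIC);c,s=np.cos(yaw),np.sin(yaw)
    def box(cx,cy,z0,z1,h,col,sl=(0,0)):
        for z in(z0,z1):
            uv=[(proj(p,[cx+c*i*h-s*j*h-sl[0]*(.12-z+zf),cy+s*i*h+c*j*h-sl[1]*(.12-z+zf),z])+.5)*S for i,j in((-1,-1),(-1,1),(1,1),(1,-1))]
            cv2.polylines(big,[np.round(uv).astype(np.int32)],True,col,1)
    box(x,y,zf,zf+.018,.014,(0,255,0),slope)
    if wells:
        for Y in(.09,.03,-.03,-.09): box(.557-s*Y,.218+c*Y,.058,.058,.018,(0,0,255))
    u=(proj(p,[x,y,zf+.02])*S).astype(int);q=int(w*S)
    cv2.imwrite("pics/"+name,big[max(0,u[1]-q*3//4):u[1]+q*3//4,max(0,u[0]-q):u[0]+q])
E
python3 - <<'E'
from h import *
e=env.get_state()["eef_pos"]
p=cams.grab_frame("scene");view(p,"hold2.png",e[0],e[1],e[2]-.109)
E
```

View pics/hold2.png

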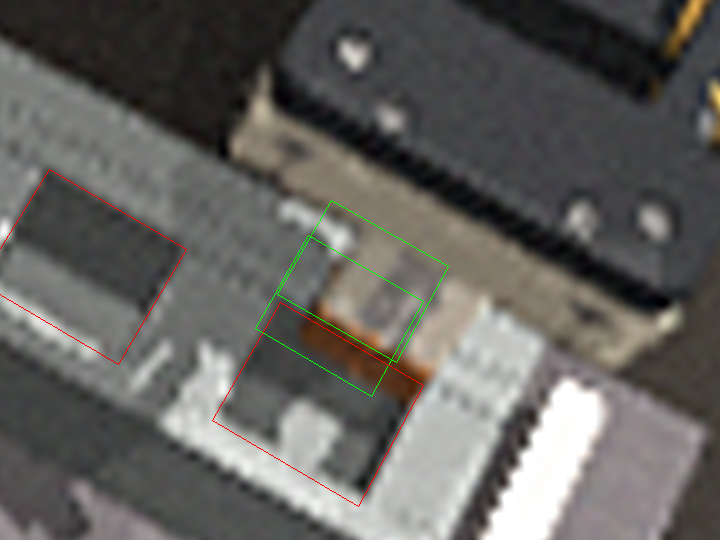

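The foot sits about 10 mm toward +y of the tool axis, which means a slight lean. I'll shift to compensate, lower to just above the rim, and re-check there where parallax is small.

Request:
move_arm(
  claw=[-1,-1,-1,-1],
  linear=[
    [3,-10,-5],
    [0,0,-11],
    [0,0,-8],
    [0,0,0],
  ],
  twist=[0,0,0,0],
)

```text
t: 18.65
eef_pos: [0.5484, 0.2925, 0.1761]
tool_rot: [-0.001, 0.675, 0.738, -0.002]
force: [-1.0, 0.3, -1.7]
finger_gap: 0.0175
```

```bash
cat >> h.py <<'E'
def facefit(p,x,y,zf,yaw=np.radians(5.2),sl=0):
    """shift (px and mm in dock y / height) that best lays the +x foot-cap face on the brown pixels"""
    c,s=np.cos(yaw),np.sin(yaw);h=cv2.cvtColor(cv2.resize(p["color"],None,fx=4,fy=4,interpolation=cv2.INTER_CUBIC),cv2.COLOR_RGB2HSV)
    m=((h[...,0]<16)&(h[...,1]>100)&(h[...,2]>35)).astype(np.uint8);best=None
    w=np.zeros_like(m);u=(proj(p,[x,y,zf])*4).astype(int);w[u[1]-80:u[1]+80,u[0]-80:u[0]+80]=1;m&=w
    for dy in np.arange(-.016,.0161,.001):
        for dz in np.arange(-.01,.0101,.001):
            q=np.array([proj(p,[x+c*.014-s*(j+dy),y+s*.014+c*(j+dy),zf+k+dz]) for j,k in((-.014,0),(.014,0),(.014,.018),(-.014,.018))])
            o=np.zeros_like(m);cv2.fillConvexPoly(o,np.round((q+.5)*4).astype(np.int32),1)
            f=int((o&m).sum())/max(1,int((o|m).sum()))
            if best is None or f>best[0]: best=(f,dy,dz)
    print("foot-face fit iou %.2f dy %.3f dz %.3f"%best,"n",int(m.sum())//16);return best
E
python3 - <<'E'
from h import *
e=env.get_state()["eef_pos"];print(e)
p=cams.grab_frame("scene");facefit(p,e[0],e[1],e[2]-.109)
view(p,"hold3.png",e[0],e[1]+.01,e[2]-.109)
E
```

```text
[0.54841151 0.29249256 0.17610812]
foot-face fit iou 0.80 dy 0.008 dz 0.007 n 45
```

View pics/hold3.png

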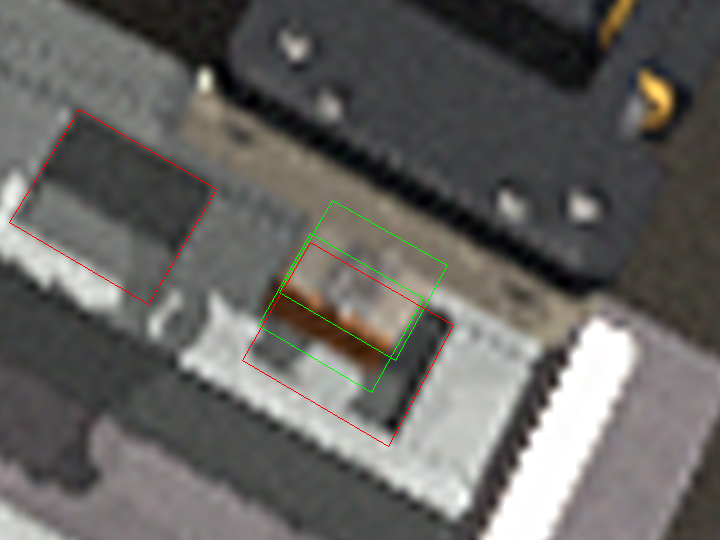

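Request:
move_arm(
  claw=[-1,-1,-1,-1,-1,-1,-1,-1],
  linear=[
    [0,6,0],
    [0,0,0],
    [0,0,-6],
    [0,0,-6],
    [0,0,-6],
    [0,0,-6],
    [0,0,0],
    [0,0,0],
  ],
  twist=[0,0,0,0,0,0,0,0],
)

```text
t: 19.5
eef_pos: [0.5496, 0.2993, 0.1539]
tool_rot: [-0.0, 0.675, 0.738, -0.0]
force: [0.5, 0.1, -1.2]
finger_gap: 0.0175
```

```bash
python3 - <<'E'
from h import *
s=env.get_state();e=s["eef_pos"];print(e,s["force"],s["moment"])
p=cams.grab_frame("scene");facefit(p,e[0],e[1]+.01,e[2]-.109)
E
```

```text
[0.5495881  0.29927739 0.15388274] [ 0.46894102  0.14158452 -1.19292373] [-0.09590676  0.09363466  0.01716329]
foot-face fit iou 0.54 dy -0.003 dz 0.010 n 28
```

There is no contact and the foot is past the rim. I continue down to the floor.

Request:
move_arm(
  claw=[-1,-1,-1,-1,-1,-1,-1,-1],
  linear=[
    [0,0,-5],
    [0,0,-5],
    [0,0,-5],
    [0,0,-5],
    [0,0,-3],
    [0,0,0],
    [0,0,0],
    [0,0,0],
  ],
  twist=[0,0,0,0,0,0,0,0],
)

```text
t: 20.35
eef_pos: [0.5499, 0.2996, 0.1315]
tool_rot: [0.0, 0.675, 0.738, 0.0]
force: [0.7, 0.2, -2.0]
finger_gap: 0.0178
```

Request:
move_arm(
  claw=[-1,-1,-1,-1],
  linear=[
    [0,0,-2],
    [0,0,-2],
    [0,0,0],
    [0,0,0],
  ],
  twist=[0,0,0,0],
)

```text
t: 20.75
eef_pos: [0.5496, 0.2994, 0.1272]
tool_rot: [-0.0, 0.675, 0.738, -0.0]
force: [0.4, -0.1, -1.6]
finger_gap: 0.0175
```

Request:
move_arm(
  claw=[-1,-1,-1,-1,-1],
  linear=[
    [0,0,-2],
    [0,0,-2],
    [0,0,-2],
    [0,0,0],
    [0,0,0],
  ],
  twist=[0,0,0,0,0],
)

```text
t: 21.25
eef_pos: [0.5533, 0.3002, 0.1261]
tool_rot: [0.002, 0.675, 0.738, 0.004]
force: [-1.8, -3.1, 20.0]
finger_gap: 0.018
```

Floor contact comes at TCP z≈0.1265, exactly as predicted. I'll release and lift away.

Request:
move_arm(
  claw=[-1,-0.1,-0.1,-0.1,-0.1,0,0,0,0,0,0],
  linear=[
    [0,0,5],
    [0,0,0],
    [0,0,0],
    [0,0,0],
    [0,0,0],
    [0,0,15],
    [0,0,20],
    [0,0,25],
    [0,-30,0],
    [0,-50,0],
    [0,-50,0],
  ],
  twist=[0,0,0,0,0,0,0,0,0,0,0],
)

```text
t: 22.35
eef_pos: [0.5495, 0.169, 0.1871]
tool_rot: [0.0, 0.674, 0.739, 0.0]
force: [1.2, -1.4, -0.4]
finger_gap: 0.046
```

Request:
move_arm(
  claw=[0.2,0.2,0.2,0.2,0.2,0.2,0.2],
  linear=[
    [0,-50,0],
    [0,-50,0],
    [0,-50,0],
    [0,-50,0],
    [0,-50,0],
    [0,-30,0],
    [0,0,0],
  ],
  twist=[0,0,0,0,0,0,0],
)

```text
t: 23.05
eef_pos: [0.5489, -0.1175, 0.1872]
tool_rot: [0.001, 0.678, 0.735, -0.001]
force: [-0.2, 0.4, 0.1]
finger_gap: 0.0552
```

```bash
sed -i 's/f=lambda v:-(S(v)&m).sum()\/(S(v)|m).sum()/f=lambda v:-int((S(v)\&m).sum())\/int((S(v)|m).sum())/' h.py; python3 - <<'E'
from h import *
s=env.get_state();print(s["eef_pos"],s["tool_rot"])
ps=tubes([(.582,-.175,1.23),(.57,-.355,-1.37)])
o=upright(.549,.306,.018,np.radians(5.2));cv2.imwrite("pics/placed1.png",np.hstack(o))
E
```

```text
[ 0.54891547 -0.11750982  0.18717392] [ 0.00120558  0.67836597  0.73472259 -0.00093718]
tube [ 0.5823 -0.1746] yaw 70.6 iou 0.89 1
tube [ 0.5707 -0.3583] yaw -77.9 iou 0.88 2
scene grip xy [0.5511 0.3096] slope [0.145 0.016] foot [0.5337 0.3076] iou 0.92
top grip xy [0.5483 0.3031] slope [-0.032 -0.102] foot [0.5522 0.3153] iou 0.88
```

View pics/placed1.png

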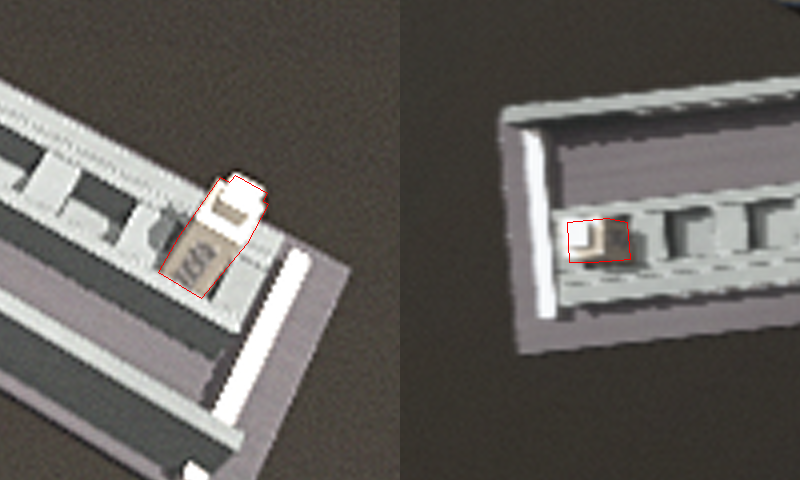

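Tube A stands in well1; the overlays agree in both views. Now tube C at (0.571, -0.358), done the same way.

Request:
move_arm(
  claw=[0,0,0,0,0,0,0,0,0,0,0,0],
  linear=[
    [4,-35,0],
    [4,-40,0],
    [4,-40,0],
    [4,-40,0],
    [4,-40,0],
    [4,-40,0],
    [4,-40,0],
    [4,-18,-25],
    [0,0,-30],
    [0,0,-30],
    [0,0,-25],
    [0,0,0],
  ],
  twist=[1,1,1,1,1,1,1,0,0,0,0,0],
)

```text
t: 24.65
eef_pos: [0.5793, -0.4005, 0.0714]
tool_rot: [-0.004, 0.628, 0.778, -0.0]
force: [-0.7, 0.6, -0.7]
finger_gap: 0.046
```

Request:
move_arm(
  claw=[0,0],
  linear=[
    [0,0,0],
    [0,0,0],
  ],
  twist=[0,0],
)

```text
t: 24.85
eef_pos: [0.5831, -0.4041, 0.0782]
tool_rot: [0.001, 0.628, 0.778, 0.0]
force: [0.5, 0.1, 0.6]
finger_gap: 0.0456
```

Request:
move_arm(
  claw=[0,0,0,0,0,-1,-1,-1,-1,-1,-1,-1],
  linear=[
    [-1,-6,-15],
    [0,0,-25],
    [0,0,-20],
    [0,0,-14],
    [0,0,0],
    [0,0,0],
    [0,0,0],
    [0,0,0],
    [0,0,0],
    [0,0,0],
    [0,0,0],
    [0,0,0],
  ],
  twist=[0,0,0,0,0,0,0,0,0,0,0,0],
  squeeze=4,
)

```text
t: 26.05
eef_pos: [0.5808, -0.4096, 0.0023]
tool_rot: [0.0, 0.629, 0.778, 0.0]
force: [0.1, 0.2, -0.6]
finger_gap: 0.0178
```

Request:
move_arm(
  claw=[-1,-1,-1,-1,-1,-1,-1,-1,-1,-1,-1,-1],
  linear=[
    [0,1,6],
    [0,1,6],
    [0,1,6],
    [-1,1.5,6],
    [0,1.5,6],
    [0,2,6],
    [-1,2.5,5.5],
    [0,3,5.5],
    [-1,3.5,5.5],
    [-1,4,5],
    [-1,5,6],
    [-1,5,6],
  ],
  twist=[0,0,0,0,0,0,0,0,0,0,0,0],
)

```text
t: 27.25
eef_pos: [0.5746, -0.3781, 0.0722]
tool_rot: [-0.0, 0.629, 0.778, -0.0]
force: [0.8, -1.0, -1.0]
finger_gap: 0.0182
```

Request:
move_arm(
  claw=[-1,-1,-1,-1,-1,-1,-1,-1,-1,-1,-1,-1],
  linear=[
    [-1,5.5,5],
    [-1.5,6,5],
    [-1.5,6.5,4],
    [-1,6.5,4],
    [-1.5,6.5,4],
    [-1.5,7,4],
    [-1.5,7,3],
    [-1.5,7,2],
    [-2,8,2],
    [-2,8,1],
    [-1.5,7,1],
    [-1.5,7,0],
  ],
  twist=[0,0,0,0,0,0,0,0,0,0,0,0],
)

```text
t: 28.45
eef_pos: [0.5577, -0.2958, 0.1085]
tool_rot: [0.001, 0.629, 0.778, 0.001]
force: [1.1, -0.7, 10.9]
finger_gap: 0.0177
```

Request:
move_arm(
  claw=[-1,-1,-1,-1,-1,-1,-1],
  linear=[
    [-1,6,0],
    [-1,6,0],
    [-1,5,0],
    [-1,5,0],
    [0,0,0],
    [0,0,0],
    [0,0,0],
  ],
  twist=[0,0,0,0,0,0,0],
)

```text
t: 29.15
eef_pos: [0.5541, -0.2756, 0.1094]
tool_rot: [0.002, 0.629, 0.778, 0.0]
force: [-1.4, -2.2, 14.8]
finger_gap: 0.018
```

```bash
python3 - <<'E'
from h import *
e=env.get_state()["eef_pos"];print(e)
upright(e[0],e[1],0,np.radians(12.2),("scene",))
E
```

```text
[ 0.55408476 -0.27560627  0.1094458 ]
scene grip xy [ 0.5489 -0.2667] slope [-0.039  0.079] foot [ 0.5536 -0.2763] iou 0.8
```

Request:
move_arm(
  claw=[-1,-1,-1,-1,-1,-1,-1,-1,-1,-1],
  linear=[
    [0,0,0],
    [0,0,0],
    [0,0,0],
    [0,0,5],
    [0,0,15],
    [0,0,25],
    [0,0,25],
    [0,0,20],
    [0,0,0],
    [0,0,0],
  ],
  twist=[0,0,0,0,0,0,0,0,0,0],
  squeeze=25,
)

```text
t: 30.25
eef_pos: [0.5524, -0.2736, 0.1963]
tool_rot: [-0.001, 0.628, 0.778, 0.0]
force: [1.1, -0.3, -2.6]
finger_gap: 0.0176
```

Request:
move_arm(
  claw=[-1,-1,-1,-1,-1,-1,-1,-1,-1,-1,-1,-1],
  linear=[
    [0,25,0],
    [0,40,0],
    [0,45,0],
    [0,50,0],
    [0,50,0],
    [0,50,0],
    [0,50,0],
    [0,50,0],
    [0,50,0],
    [0,45,0],
    [0,40,0],
    [0,25,0],
  ],
  twist=[0,-1,-1,-1,-1,-1,-1,-1,0,0,0,0],
)

```text
t: 31.45
eef_pos: [0.5499, 0.2498, 0.1944]
tool_rot: [-0.002, 0.673, 0.739, -0.001]
force: [-0.3, -0.3, -1.8]
finger_gap: 0.0175
```

Request:
move_arm(
  claw=[-1,-1,-1],
  linear=[
    [0,0,0],
    [0,0,0],
    [0,0,0],
  ],
  twist=[0,0,0],
)

```text
t: 31.75
eef_pos: [0.5522, 0.2435, 0.1954]
tool_rot: [-0.0, 0.676, 0.737, -0.001]
force: [0.3, -0.5, -0.6]
finger_gap: 0.0179
```

```bash
python3 - <<'E'
from h import *
e=env.get_state()["eef_pos"];print(e)
p=cams.grab_frame("scene")
facefit(p,e[0]-.003,e[1],e[2]-.109)
view(p,"hold4.png",e[0]-.003,e[1],e[2]-.109)
E
```

```text
[0.55215779 0.24354133 0.1954182 ]
foot-face fit iou 0.87 dy 0.002 dz -0.000 n 48
```

Request:
move_arm(
  claw=[-1,-1,-1,-1,-1,-1,-1,-1],
  linear=[
    [2,3,0],
    [0,0,-10],
    [0,0,-10],
    [0,0,-10],
    [0,0,-7],
    [0,0,-6],
    [0,0,0],
    [0,0,0],
  ],
  twist=[0,0,0,0,0,0,0,0],
)

```text
t: 32.6
eef_pos: [0.5547, 0.2484, 0.1536]
tool_rot: [-0.0, 0.675, 0.738, -0.0]
force: [-0.2, 0.2, -2.4]
finger_gap: 0.0177
```

Request:
move_arm(
  claw=[-1,-1,-1,-1,-1,-1,-1],
  linear=[
    [0,0,-5],
    [0,0,-5],
    [0,0,-5],
    [0,0,-5],
    [0,0,-4],
    [0,0,0],
    [0,0,0],
  ],
  twist=[0,0,0,0,0,0,0],
)

```text
t: 33.3
eef_pos: [0.5546, 0.2478, 0.1292]
tool_rot: [0.0, 0.675, 0.738, -0.0]
force: [1.1, -2.4, -2.6]
finger_gap: 0.0176
```

Request:
move_arm(
  claw=[-1,-1,-0.1,-0.1,-0.1,-0.1,0,0,0],
  linear=[
    [0,0,-1.5],
    [0,0,0],
    [0,0,1],
    [0,0,0],
    [0,0,0],
    [0,0,0],
    [0,0,15],
    [0,0,20],
    [0,0,25],
  ],
  twist=[0,0,0,0,0,0,0,0,0],
)

```text
t: 34.2
eef_pos: [0.5542, 0.2484, 0.1901]
tool_rot: [-0.0, 0.675, 0.738, -0.001]
force: [1.1, -0.8, 0.2]
finger_gap: 0.0457
```

Request:
move_arm(
  claw=[0,0,0,0,0,0,0],
  linear=[
    [0,-30,0],
    [0,-50,0],
    [0,-50,0],
    [0,-50,0],
    [0,-50,0],
    [0,-40,0],
    [0,0,0],
  ],
  twist=[-2,-2,-2,-2,-2,-2,-2],
)

```text
t: 34.9
eef_pos: [0.5547, -0.0301, 0.1909]
tool_rot: [0.002, 0.764, 0.645, -0.0]
force: [0.2, 0.2, 0.7]
finger_gap: 0.0459
```

```bash
python3 - <<'E'
from h import *
s=env.get_state();print(s["eef_pos"],s["tool_rot"])
ps=tubes([(.582,-.175,1.23)])
for p in ps: print([(round(r["score"],2),np.round(r["extent"]).tolist()) for r in cams.regions_of("tube1",p)])
save(ps[1],"pl2.png",3,[240,120,440,310])
E
```

```text
[ 0.55473387 -0.03011235  0.19094787] [ 1.94386915e-03  7.63799749e-01  6.45450253e-01 -3.68970328e-04]
tube [ 0.5767 -0.1984] yaw 70.4 iou 0.93 2
[(0.93, [290.0, 185.0, 338.0, 211.0]), (0.71, [156.0, 201.0, 170.0, 212.0]), (0.49, [132.0, 204.0, 152.0, 217.0])]
[(0.91, [350.0, 224.0, 374.0, 261.0]), (0.84, [197.0, 146.0, 226.0, 186.0]), (0.67, [373.0, 238.0, 398.0, 269.0])]
```

View pics/pl2.png

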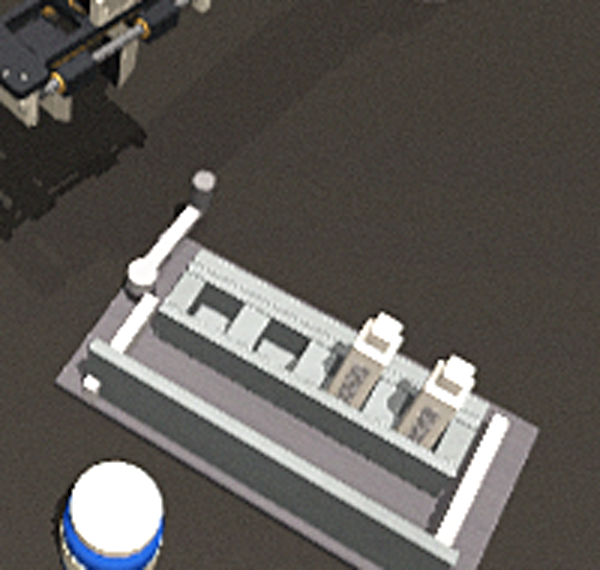

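Both tubes stand in well1 and well2. Tube B was knocked aside and is now at (0.577, -0.198) with yaw 70.4°. I approach its neck.

Request:
move_arm(
  claw=[0,0,0,0,0,0,0],
  linear=[
    [10,-30,-20],
    [10,-30,-25],
    [10,-30,-25],
    [10,-28,-25],
    [0,0,-20],
    [0,0,0],
    [0,0,0],
  ],
  twist=[-2,-2,-2,-2,-2,0,0],
)

```text
t: 35.9
eef_pos: [0.5947, -0.1377, 0.0741]
tool_rot: [-0.001, 0.813, 0.583, -0.0]
force: [0.0, 1.0, 0.2]
finger_gap: 0.0456
```

Request:
move_arm(
  claw=[0,0,0,0,0,-1,-1,-1,-1,-1,-1,-1],
  linear=[
    [0,-11,0],
    [0,0,-25],
    [0,0,-25],
    [0,0,-21],
    [0,0,0],
    [0,0,0],
    [0,0,0],
    [0,0,0],
    [0,0,0],
    [0,0,0],
    [0,0,0],
    [0,0,0],
  ],
  twist=[-1,0,0,0,0,0,0,0,0,0,0,0],
  squeeze=4,
)

```text
t: 37.1
eef_pos: [0.596, -0.1508, 0.0048]
tool_rot: [0.001, 0.819, 0.574, 0.001]
force: [-0.2, 0.3, 5.6]
finger_gap: 0.0277
```

The gap reads 28 mm, so the pads caught the body's end rather than the neck. I'll reopen and shift 4 mm outward.

Request:
move_arm(
  claw=[0,0,0,0,-1,-1,-1,-1,-1,-1,-1,-1],
  linear=[
    [0,0,1],
    [0,0,0],
    [1,5,0],
    [0,0,0],
    [0,0,0],
    [0,0,0],
    [0,0,0],
    [0,0,0],
    [0,0,0],
    [0,0,0],
    [0,0,0],
    [0,0,0],
  ],
  twist=[0,0,0,0,0,0,0,0,0,0,0,0],
)

```text
t: 38.3
eef_pos: [0.5956, -0.1457, 0.0042]
tool_rot: [-0.0, 0.819, 0.574, -0.0]
force: [0.0, -0.4, -0.2]
finger_gap: 0.0184
```

```bash
python3 - <<'E'
from h import *
tubes([(.577,-.198,1.23)])
E
```

```text
tube [ 0.5778 -0.1989] yaw 69.7 iou 0.15 1
```

Request:
move_arm(
  claw=[-1,-1,-1,-1,-1,-1,-1,-1,-1,-1,-1,-1],
  linear=[
    [0,-1,6],
    [0,-1,6],
    [-1,-1,6],
    [0,-1.5,6],
    [-1,-1.5,6],
    [-1,-2,6],
    [-1,-2.5,5.5],
    [-1,-3,5.5],
    [-1,-3.5,5.5],
    [-1.5,-4,5],
    [-1.5,-4.5,6],
    [-2,-5,6],
  ],
  twist=[0,0,0,0,0,0,0,0,0,0,0,0],
)

```text
t: 39.7
eef_pos: [0.5846, -0.1764, 0.0742]
tool_rot: [-0.0, 0.819, 0.574, 0.0]
force: [0.4, 0.3, -0.8]
finger_gap: 0.0178
```

Request:
move_arm(
  claw=[-1,-1,-1,-1,-1,-1,-1,-1,-1,-1,-1,-1],
  linear=[
    [-2,-5.5,5],
    [-2,-6,5],
    [-2,-6.5,4],
    [-2.5,-6.5,4],
    [-2.5,-6.5,4],
    [-2.5,-7,4],
    [-2.5,-7,3],
    [-2.5,-7,2],
    [-2.5,-7,2],
    [-3,-7.5,1],
    [-2.5,-7,1],
    [-2.5,-6.5,0],
  ],
  twist=[0,0,0,0,0,0,0,0,0,0,0,0],
)

```text
t: 40.9
eef_pos: [0.5553, -0.258, 0.1093]
tool_rot: [0.001, 0.819, 0.574, -0.0]
force: [-0.5, 0.7, 6.2]
finger_gap: 0.0181
```

Request:
move_arm(
  claw=[-1,-1,-1,-1,-1,-1,-1],
  linear=[
    [-2,-6,0],
    [-2,-5.5,0],
    [-2,-5,0],
    [-1.5,-4,-1],
    [0,0,0],
    [0,0,0],
    [0,0,0],
  ],
  twist=[0,0,0,0,0,0,0],
)

```text
t: 41.6
eef_pos: [0.5491, -0.2765, 0.109]
tool_rot: [0.0, 0.819, 0.574, 0.001]
force: [-0.1, 1.7, 11.7]
finger_gap: 0.0178
```

```bash
python3 - <<'E'
from h import *
s=env.get_state();e=s["eef_pos"];print(e,s["force"])
upright(e[0],e[1],0,np.radians(-19.6),("scene",))
E
```

```text
[ 0.54910492 -0.27647259  0.1090161 ] [-0.14071155  1.74439169 11.69666274]
scene grip xy [ 0.551  -0.2753] slope [0.006 0.03 ] foot [ 0.5503 -0.2789] iou 0.87
```

Request:
move_arm(
  claw=[-1,-1,-1,-1,-1,-1,-1,-1,-1,-1],
  linear=[
    [0,0,0],
    [0,0,0],
    [0,0,0],
    [0,0,5],
    [0,0,15],
    [0,0,25],
    [0,0,25],
    [0,0,20],
    [0,0,0],
    [0,0,0],
  ],
  twist=[0,0,0,0,0,0,0,0,0,0],
  squeeze=25,
)

```text
t: 42.7
eef_pos: [0.5479, -0.2766, 0.1976]
tool_rot: [0.0, 0.819, 0.574, 0.0]
force: [-0.4, 0.4, -1.6]
finger_gap: 0.0178
```

Request:
move_arm(
  claw=[-1,-1,-1,-1,-1,-1,-1,-1,-1,-1,-1,-1],
  linear=[
    [0,25,0],
    [1,40,0],
    [1,45,0],
    [1,45,0],
    [1,45,0],
    [1,45,0],
    [1,45,0],
    [1,45,0],
    [1,45,0],
    [1,45,0],
    [1,35,0],
    [0,4,0],
  ],
  twist=[1,2,3,3,3,3,3,3,3,1,0,0],
)

```text
t: 43.9
eef_pos: [0.5558, 0.1943, 0.1957]
tool_rot: [-0.002, 0.672, 0.741, -0.0]
force: [-0.1, -0.1, -1.8]
finger_gap: 0.0178
```

Request:
move_arm(
  claw=[-1,-1,-1],
  linear=[
    [0,0,0],
    [0,0,0],
    [0,0,0],
  ],
  twist=[0,0,0],
)

```text
t: 44.2
eef_pos: [0.5582, 0.185, 0.1971]
tool_rot: [0.0, 0.676, 0.737, -0.001]
force: [0.2, 0.0, -1.4]
finger_gap: 0.0174
```

```bash
python3 - <<'E'
from h import *
e=env.get_state()["eef_pos"];print(e)
p=cams.grab_frame("scene")
facefit(p,e[0]-.003,e[1],e[2]-.109)
E
```

```text
[0.55818842 0.18497351 0.19706896]
foot-face fit iou 0.80 dy -0.001 dz -0.000 n 50
```

Foot offset is nearly zero. Target is (0.5597, 0.188), so I shift (+1.5, +4) and lower.

Request:
move_arm(
  claw=[-1,-1,-1,-1,-1,-1,-1,-1],
  linear=[
    [1.5,4,0],
    [0,0,-10],
    [0,0,-10],
    [0,0,-10],
    [0,0,-7],
    [0,0,-6],
    [0,0,0],
    [0,0,0],
  ],
  twist=[0,0,0,0,0,0,0,0],
)

```text
t: 45.05
eef_pos: [0.5673, 0.1959, 0.1643]
tool_rot: [0.003, 0.675, 0.738, 0.009]
force: [-2.9, 2.2, 43.5]
finger_gap: 0.0191
```

Request:
move_arm(
  claw=[-1,-1,-1,-1,-1,-1,-1,-1],
  linear=[
    [0,0,-5],
    [0,0,-5],
    [0,0,-5],
    [0,0,-5],
    [0,0,-3],
    [0,0,-3],
    [0,0,0],
    [0,0,0],
  ],
  twist=[0,0,0,0,0,0,0,0],
)

```text
t: 45.85
eef_pos: [0.5627, 0.1921, 0.132]
tool_rot: [0.002, 0.675, 0.738, 0.003]
force: [-2.1, -1.5, 25.2]
finger_gap: 0.0178
```

It caught the rim and then dropped in. I'll ease off and look.

Request:
move_arm(
  claw=[-1,-1,-1],
  linear=[
    [0,0,4],
    [0,0,0],
    [0,0,0],
  ],
  twist=[0,0,0],
)

```text
t: 46.15
eef_pos: [0.5602, 0.1914, 0.1323]
tool_rot: [0.0, 0.675, 0.738, 0.0]
force: [1.9, 0.7, 5.7]
finger_gap: 0.0175
```

```bash
python3 - <<'E'
from h import *
s=env.get_state();e=s["eef_pos"];print(e,s["force"],s["finger_gap"])
p=cams.grab_frame("scene");view(p,"w3.png",e[0]-.003,e[1],e[2]-.109,w=40)
facefit(p,e[0]-.003,e[1],e[2]-.109)
E
```

```text
[0.56018668 0.19142005 0.1322952 ] [1.91220239 0.68354793 5.74278244] 0.017503066492698588
foot-face fit iou 0.00 dy -0.016 dz -0.010 n 0
```

View pics/w3.png

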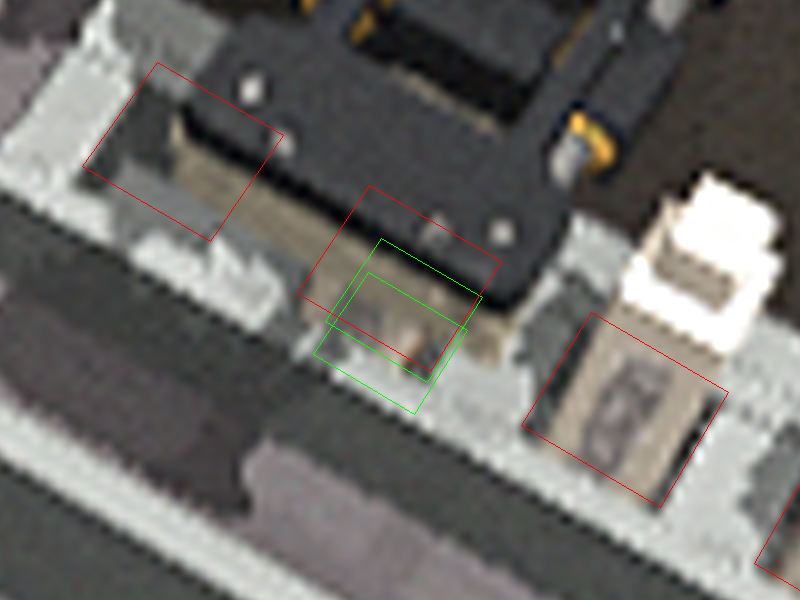

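No brown is visible, so the foot is inside the well. I release and check that it is seated.

Request:
move_arm(
  claw=[-0.3,-0.3,-0.1,-0.1,0,0,0,0,0,0,0],
  linear=[
    [0,0,0],
    [0,0,0],
    [0,0,0],
    [0,0,0],
    [0,0,10],
    [0,0,20],
    [0,0,25],
    [0,-40,0],
    [0,-50,0],
    [0,-50,0],
    [0,-50,0],
  ],
  twist=[0,0,0,0,0,0,0,0,0,0,0],
)

```text
t: 47.3
eef_pos: [0.5597, -0.0002, 0.1888]
tool_rot: [0.0, 0.675, 0.738, 0.001]
force: [0.5, 0.6, -0.4]
finger_gap: 0.0458
```

```bash
python3 - <<'E'
from h import *
s=env.get_state();print(s["eef_pos"],s["force"],s["finger_gap"])
for n in("scene","top"):
    p=cams.grab_frame(n)
    for Y in(.09,.03,-.03):
        c,sn=np.cos(.0907),np.sin(.0907);t=[.557-sn*Y,.218+c*Y]
        pt=proj(p,[*t,.148]);pb=proj(p,[*t,.058])
        r=min(cams.regions_of("tube1",p),key=lambda r:np.hypot(*(np.argwhere(r["region"]).mean(0)[::-1]-(pt+pb)/2)))
        a=np.argwhere(r["region"])[:,::-1];print(n,Y,"ext-top pred",np.round(np.array(r["extent"])-np.r_[pt,pt],1),"cent-pred",np.round(a.mean(0)-(pt+pb)/2,1),len(a))
E
```

```text
[ 5.59733976e-01 -2.07084357e-04  1.88817086e-01] [ 0.46848369  0.61271206 -0.35918836] 0.04582613723759297
scene 0.09 ext-top pred [-20.1  -2.3   4.6  25.1] cent-pred [-1.8  4. ] 427
scene 0.03 ext-top pred [-15.9  -4.6   5.5  27.8] cent-pred [-0.7  2.8] 360
scene -0.03 ext-top pred [-17.1  -4.7   2.   27.7] cent-pred [-2.6  2.5] 400
top 0.09 ext-top pred [-2.5 -4.4 17.5  9.7] cent-pred [ 1.  -0.4] 203
top 0.03 ext-top pred [-24.6  -2.5  -4.6  11.6] cent-pred [-20.4   1.4] 203
top -0.03 ext-top pred [ -6.5 -10.   13.8   6.1] cent-pred [ 1.8 -0.1] 141
```

```bash
python3 - <<'E'
from h import *
im=[]
for n in("scene","top"):
    p=cams.grab_frame(n);b=cv2.resize(cv2.cvtColor(p["color"],cv2.COLOR_RGB2BGR),None,fx=5,fy=5,interpolation=cv2.INTER_CUBIC)
    u=(proj(p,[.545,.19,.06])*5).astype(int);im.append(b[u[1]-240:u[1]+240,u[0]-200:u[0]+200])
    for k,z in(("latch_knob",.059),("latch_pivot",.037),("rack_front",.038)):
        m=cams.mark_of(k,p)[:1];print(n,k,[np.round(ray(p,q["uv"],z)[:2],3) for q in m])
cv2.imwrite("pics/fin.png",np.hstack(im))
E
```

```text
scene latch_knob [array([0.484, 0.053])]
scene latch_pivot [array([0.581, 0.052])]
scene rack_front [array([0.511, 0.208])]
top latch_knob []
top latch_pivot []
top rack_front [array([0.523, 0.211])]
```

View pics/fin.png

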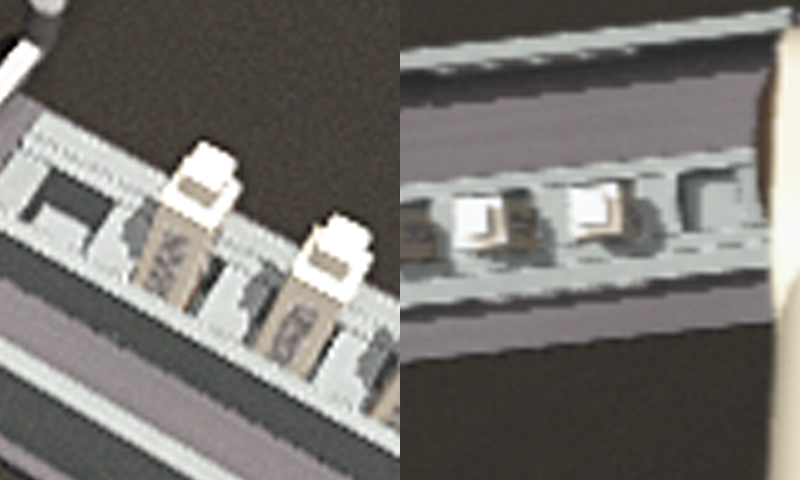

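All three tubes stand in wells at equal height. Next is the rack: I'll push at rack y≈-0.095, beside the empty well, so the gripper body clears the tubes.

Request:
move_arm(
  claw=[-0.5,-1,-1,-1,-1,-1,-1,-1,-1,-1,-1,-1],
  linear=[
    [-30,0,0],
    [-40,0,0],
    [-30,20,0],
    [0,45,0],
    [0,45,0],
    [0,8,-20],
    [0,0,-35],
    [0,0,-35],
    [0,0,-30],
    [0,0,-30],
    [0,0,0],
    [0,0,0],
  ],
  twist=[0,0,0,0,0,0,0,0,0,0,0,0],
)

```text
t: 49.3
eef_pos: [0.4594, 0.1193, 0.0378]
tool_rot: [-0.0, 0.675, 0.738, -0.001]
force: [-0.2, 0.6, 0.7]
finger_gap: 0.0004
```

Request:
move_arm(
  claw=[-1,-1,-1,-1,-1,-1,-1,-1,-1,-1,-1,-1],
  linear=[
    [10,0,0],
    [10,0,0],
    [8,0,0],
    [6,0,0],
    [5,0.5,0],
    [5,0.5,0],
    [5,0.5,0],
    [5,0.5,0],
    [5,0.5,0],
    [5,0.5,0],
    [5,0.5,0],
    [5,0.5,0],
  ],
  twist=[0,0,0,0,0,0,0,0,0,0,0,0],
)

```text
t: 50.5
eef_pos: [0.5335, 0.1237, 0.0374]
tool_rot: [-0.0, 0.675, 0.738, -0.0]
force: [-4.1, 0.3, -0.4]
finger_gap: 0.0007
```

Request:
move_arm(
  claw=[-1,-1,-1,-1,-1,-1,-1,-1],
  linear=[
    [5,0.5,0],
    [5,0.5,0],
    [5,0.5,0],
    [5,0.5,0],
    [4,0.5,0],
    [3,0.5,0],
    [0,0,0],
    [0,0,0],
  ],
  twist=[0,0,0,0,0,0,0,0],
)

```text
t: 51.3
eef_pos: [0.5617, 0.1261, 0.0381]
tool_rot: [0.001, 0.675, 0.738, 0.001]
force: [-0.9, 0.6, 0.3]
finger_gap: 0.0002
```

Request:
move_arm(
  claw=[-1,-1,-1,-1,-1],
  linear=[
    [3,0.3,0],
    [3,0.3,0],
    [3,0.3,0],
    [0,0,0],
    [0,0,0],
  ],
  twist=[0,0,0,0,0],
)

```text
t: 51.8
eef_pos: [0.5666, 0.1266, 0.0375]
tool_rot: [-0.002, 0.675, 0.738, -0.003]
force: [-11.0, -0.9, 7.9]
finger_gap: 0.0002
```

The rack is at its stop, with 11 N resistance at TCP x≈0.567. I back off and verify before the latch.

Request:
move_arm(
  claw=[-1,-1,-1,-1,-1,-1,-1,-1],
  linear=[
    [-20,-1,0],
    [-40,-2,0],
    [-45,-3,0],
    [-40,-3,20],
    [0,-25,45],
    [0,-30,40],
    [0,-30,0],
    [0,0,0],
  ],
  twist=[0,0,0,0,0,0,0,0],
)

```text
t: 52.6
eef_pos: [0.4273, 0.0301, 0.1437]
tool_rot: [0.003, 0.677, 0.736, 0.002]
force: [0.6, -0.1, 0.8]
finger_gap: 0.0001
```

```bash
python3 - <<'E'
from h import *
s=env.get_state();print(s["eef_pos"],np.round(s["q"],2))
for n in("scene","top"):
    p=cams.grab_frame(n)
    for k,z in(("rack_floor",.018),("rack_front",.038),("latch_knob",.059),("latch_pivot",.037)):
        print(n,k,[(round(q["score"],2),np.round(ray(p,q["uv"],z)[:2],3)) for q in cams.mark_of(k,p)[:2]])
    R=cams.regions_of("tube1",p)
    for Y in(.09,.03,-.03):
        c,sn=np.cos(.0907),np.sin(.0907);t=[.557+.065*c-sn*Y,.218+.065*sn+c*Y]
        pt=proj(p,[*t,.148]);pb=proj(p,[*t,.058]);d=[np.hypot(*(np.argwhere(r["region"]).mean(0)[::-1]-(pt+pb)/2)) for r in R]
        i=int(np.argmin(d));print(n,Y,round(d[i],1),np.round(np.array(R[i]["extent"])-np.r_[pt,pt],1))
    # rack edges: overlay the closest fit of travel by well-darkness is skipped; mask extent instead
    r=cams.regions_of("rack",p)[0]
    for T in(0,.055,.065):
        q=np.array([proj(p,[.557+c*(x+T)-sn*y,.218+sn*(x+T)+c*y,.058]) for x in(-.043,.028) for y in(-.128,.128)]);print(T,np.round(np.r_[q.min(0),q.max(0)]),end=" ")
    print("rack mask",np.round(r["extent"]))
E
```

```text
[0.4273246  0.03010183 0.1436841 ] [-0.21  0.19  0.08  2.18 -0.02  0.77 -0.03]
scene rack_floor [(0.95, array([0.617, 0.22 ]))]
scene rack_front [(0.8, array([0.564, 0.218]))]
scene latch_knob [(0.61, array([0.491, 0.054]))]
scene latch_pivot [(0.7, array([0.577, 0.062]))]
scene 0.09 1.3 [-14.   -9.8   7.5  21.5]
scene 0.03 1.4 [-14.   -8.2   4.9  25.2]
scene -0.03 0.7 [-15.9  -7.    6.2  26. ]
0 [293. 201. 403. 278.] 0.055 [281. 216. 394. 298.] 0.065 [279. 219. 392. 302.] rack mask [282. 224. 391. 297.]
top rack_floor [(0.91, array([0.602, 0.224]))]
top rack_front [(0.6, array([0.574, 0.211])), (0.37, array([0.605, 0.25 ]))]
top latch_knob [(0.55, array([0.483, 0.056]))]
top latch_pivot [(0.56, array([0.575, 0.064])), (0.44, array([0.493, 0.059]))]
top 0.09 3.8 [-0.1  0.6 14.5 15. ]
top 0.03 4.3 [-2.5  0.4 12.1 10.3]
top -0.03 3.9 [-3.9 -2.6 12.4 10.5]
0 [129. 192. 218. 224.] 0.055 [127. 173. 217. 205.] 0.065 [127. 170. 216. 202.] rack mask [131. 170. 217. 206.]
```

The masks leave the travel ambiguous, roughly 50 to 65 mm. I'll measure the rack's edges directly with a rectified brightness profile.

```bash
python3 - <<'E'
from h import *
c,s=np.cos(.0907),np.sin(.0907)
for n in("top","scene"):
    p=cams.grab_frame(n);g=cv2.cvtColor(p["color"],cv2.COLOR_RGB2GRAY).astype(np.float32);hs=cv2.cvtColor(p["color"],cv2.COLOR_RGB2HSV)[...,1].astype(np.float32)
    for Ys in((-.122,-.113),(-.068,-.052),(.055,.065)):
        row=[]
        for X in np.arange(-.06,.13,.005):
            v=[]
            for Y in np.linspace(*Ys,4):
                u=proj(p,[.557+c*X-s*Y,.218+s*X+c*Y,.058]).astype(np.float32)
                v.append(cv2.remap(g,np.array([[u[0]]]),np.array([[u[1]]]),cv2.INTER_LINEAR)[0,0])
            row.append(int(np.mean(v)))
        print(n,Ys,dict(zip(range(-60,130,5),row)))
E
```

```text
top (-0.122, -0.113) {-60: 114, -55: 114, -50: 122, -45: 131, -40: 135, -35: 134, -30: 133, -25: 134, -20: 134, -15: 135, -10: 136, -5: 136, 0: 136, 5: 130, 10: 75, 15: 64, 20: 185, 25: 198, 30: 199, 35: 198, 40: 195, 45: 167, 50: 192, 55: 190, 60: 189, 65: 190, 70: 192, 75: 189, 80: 156, 85: 196, 90: 128, 95: 48, 100: 81, 105: 197, 110: 183, 115: 74, 120: 57, 125: 57}
top (-0.068, -0.052) {-60: 129, -55: 129, -50: 133, -45: 131, -40: 135, -35: 132, -30: 132, -25: 133, -20: 131, -15: 134, -10: 135, -5: 137, 0: 135, 5: 118, 10: 67, 15: 77, 20: 196, 25: 198, 30: 186, 35: 155, 40: 146, 45: 147, 50: 157, 55: 145, 60: 161, 65: 183, 70: 196, 75: 195, 80: 184, 85: 192, 90: 80, 95: 62, 100: 122, 105: 197, 110: 159, 115: 64, 120: 58, 125: 58}
top (0.055, 0.065) {-60: 135, -55: 139, -50: 142, -45: 143, -40: 141, -35: 139, -30: 138, -25: 138, -20: 139, -15: 137, -10: 140, -5: 139, 0: 138, 5: 88, 10: 61, 15: 123, 20: 195, 25: 196, 30: 162, 35: 186, 40: 189, 45: 182, 50: 207, 55: 202, 60: 224, 65: 225, 70: 223, 75: 222, 80: 203, 85: 136, 90: 61, 95: 126, 100: 180, 105: 191, 110: 80, 115: 59, 120:
[... 424 characters left out ...]
, -50: 67, -45: 64, -40: 107, -35: 139, -30: 135, -25: 137, -20: 140, -15: 138, -10: 143, -5: 147, 0: 167, 5: 164, 10: 169, 15: 167, 20: 217, 25: 225, 30: 222, 35: 189, 40: 188, 45: 163, 50: 178, 55: 174, 60: 185, 65: 212, 70: 220, 75: 215, 80: 200, 85: 213, 90: 224, 95: 143, 100: 83, 105: 85, 110: 84, 115: 84, 120: 80, 125: 107}
scene (0.055, 0.065) {-60: 66, -55: 67, -50: 65, -45: 75, -40: 151, -35: 144, -30: 143, -25: 147, -20: 152, -15: 149, -10: 147, -5: 145, 0: 146, 5: 144, 10: 145, 15: 181, 20: 215, 25: 217, 30: 197, 35: 198, 40: 173, 45: 198, 50: 190, 55: 200, 60: 205, 65: 220, 70: 219, 75: 209, 80: 204, 85: 213, 90: 208, 95: 75, 100: 82, 105: 82, 110: 82, 115: 80, 120: 81, 125: 146}
```

The profile gives about 60 to 65 mm of travel, close to the 60 mm limit. I'll press once more, more firmly, to be sure it is on its stop.

Request:
move_arm(
  claw=[-1,-1,-1,-1,-1,-1,-1,-1,-1,-1],
  linear=[
    [0,30,0],
    [0,30,-35],
    [0,30,-45],
    [20,3,-26],
    [40,1,0],
    [40,2,0],
    [20,1,0],
    [10,0,0],
    [0,0,0],
    [0,0,0],
  ],
  twist=[0,0,0,0,0,0,0,0,0,0],
)

```text
t: 54.4
eef_pos: [0.5531, 0.1286, 0.0384]
tool_rot: [-0.001, 0.675, 0.738, -0.001]
force: [0.0, -0.1, -0.1]
finger_gap: 0.0002
```

Request:
move_arm(
  claw=[-1,-1,-1,-1,-1,-1,-1,-1],
  linear=[
    [3,0,0],
    [3,0,0],
    [2,0,0],
    [2,0,0],
    [2,0,0],
    [2,0,0],
    [0,0,0],
    [0,0,0],
  ],
  twist=[0,0,0,0,0,0,0,0],
)

```text
t: 55.2
eef_pos: [0.5664, 0.1287, 0.0385]
tool_rot: [-0.001, 0.675, 0.738, -0.002]
force: [-5.0, -0.5, 4.8]
finger_gap: 0.0005
```

Request:
move_arm(
  claw=[-1,-1,-1,-1,-1],
  linear=[
    [2,0,0],
    [2,0,0],
    [2,0,0],
    [0,0,0],
    [0,0,0],
  ],
  twist=[0,0,0,0,0],
)

```text
t: 55.7
eef_pos: [0.5664, 0.1286, 0.0378]
tool_rot: [-0.005, 0.674, 0.738, -0.006]
force: [-20.1, -1.0, 15.5]
finger_gap: 0.0001
```

Same hard stop at 20 N, so the rack is home. I retreat, turn the jaws across, and go to the latch knob's -y side.

Request:
move_arm(
  claw=[-1,-1,-1,-1,-1,-1,-1,-1,-1,-1,-1,-1],
  linear=[
    [-25,0,0],
    [-45,0,0],
    [-45,0,20],
    [0,0,45],
    [0,-10,40],
    [0,-30,0],
    [0,-30,0],
    [0,-30,0],
    [0,-25,0],
    [0,0,0],
    [0,0,0],
    [0,0,0],
  ],
  twist=[0,0,0,-8,-8,-8,-8,-8,-8,-8,-8,-8],
)

```text
t: 56.9
eef_pos: [0.46, 0.0034, 0.144]
tool_rot: [0.0, 0.98, 0.197, 0.0]
force: [0.5, 0.2, -0.9]
finger_gap: 0.0006
```

Request:
move_arm(
  claw=[-1,-1,-1,-1,-1,-1],
  linear=[
    [0,0,0],
    [0,0,0],
    [0,0,0],
    [0,0,0],
    [0,0,0],
    [0,0,0],
  ],
  twist=[-8,-8,-2,0,0,0],
)

```text
t: 57.5
eef_pos: [0.4598, 0.0038, 0.1439]
tool_rot: [-0.0, 0.999, 0.045, 0.0]
force: [-0.3, -0.8, -0.1]
finger_gap: 0.0006
```

Request:
move_arm(
  claw=[-1,-1,-1,-1,-1,-1],
  linear=[
    [27,2,-25],
    [0,0,-35],
    [0,0,-26],
    [3,10,0],
    [0,0,0],
    [0,0,0],
  ],
  twist=[0,0,0,0,0,0],
)

```text
t: 58.1
eef_pos: [0.491, 0.0164, 0.0592]
tool_rot: [-0.0, 0.999, 0.045, 0.001]
force: [0.3, 1.0, 0.3]
finger_gap: 0.0004
```

Request:
move_arm(
  claw=[-1,-1,-1,-1,-1,-1,-1,-1,-1,-1,-1,-1],
  linear=[
    [0,10,0],
    [-2,8,0],
    [-2,8,0],
    [-2,8,0],
    [-1,9,0],
    [0,9,0],
    [1,9,0],
    [2,9,0],
    [4,9,0],
    [5,9,0],
    [5,8,0],
    [6,8,0],
  ],
  twist=[0,0,0,0,0,0,0,0,0,0,0,0],
)

```text
t: 59.3
eef_pos: [0.506, 0.1206, 0.0577]
tool_rot: [0.0, 0.999, 0.045, -0.0]
force: [-0.9, -1.1, -0.7]
finger_gap: 0.0001
```

Request:
move_arm(
  claw=[-1,-1,-1,-1,-1,-1,-1,-1,-1,-1,-1],
  linear=[
    [6,6,0],
    [6,5,0],
    [6,4,0],
    [6,4,0],
    [6,4,0],
    [6,3,0],
    [6,2,0],
    [3,1,0],
    [2,0,0],
    [0,0,0],
    [0,0,0],
  ],
  twist=[0,0,0,0,0,0,0,0,0,0,0],
)

```text
t: 60.4
eef_pos: [0.5464, 0.1476, 0.0567]
tool_rot: [0.001, 0.999, 0.044, -0.006]
force: [-15.3, -2.2, 11.6]
finger_gap: 0.0005
```

```bash
python3 - <<'E'
from h import *
s=env.get_state();print(s["eef_pos"],s["force"])
for n in("scene","top"):
    p=cams.grab_frame(n)
    for k,z in(("latch_knob",.059),("latch_pivot",.037)):
        print(n,k,[(round(q["score"],2),np.round(ray(p,q["uv"],z)[:2],3)) for q in cams.mark_of(k,p)[:2]])
E
```

```text
[0.54639546 0.14758217 0.05669989] [-15.34115466  -2.21272246  11.56405491]
scene latch_knob [(0.52, array([0.568, 0.152]))]
scene latch_pivot [(0.52, array([0.578, 0.062])), (0.31, array([ 0.771, -0.25 ]))]
top latch_knob [(0.48, array([0.754, 0.173])), (0.39, array([0.569, 0.155]))]
top latch_pivot [(0.67, array([0.578, 0.062])), (0.28, array([0.578, 0.157]))]
```

The latch is at its stop, with the knob at (0.568, 0.152) as predicted for closed. I retreat and do the final check.

Request:
move_arm(
  claw=[-1,-1,-1,-1,-1,-1,-1,-1],
  linear=[
    [-20,0,0],
    [-40,0,0],
    [-40,-20,20],
    [0,-40,40],
    [0,-40,40],
    [0,-40,0],
    [0,0,0],
    [0,0,0],
  ],
  twist=[0,0,0,0,0,0,0,0],
)

```text
t: 61.5
eef_pos: [0.4534, 0.0173, 0.1491]
tool_rot: [-0.0, 0.999, 0.043, 0.001]
force: [-0.7, 0.8, -0.1]
finger_gap: 0.0004
```

```bash
python3 - <<'E'
from h import *
s=env.get_state();print(s["eef_pos"],s["force"])
c,sn=np.cos(.0907),np.sin(.0907)
for n in("scene","top"):
    p=cams.grab_frame(n)
    for k,z in(("latch_knob",.059),("latch_pivot",.037),("rack_floor",.018),("detergent",0),("mug",0),("softener",0)):
        print(n,k,[(round(q["score"],2),np.round(ray(p,q["uv"],z)[:2],3).tolist()) for q in cams.mark_of(k,p)[:2]])
    R=cams.regions_of("tube1",p)
    for Y in(.09,.03,-.03):
        t=[.557+.065*c-sn*Y,.218+.065*sn+c*Y];pm=(proj(p,[*t,.148])+proj(p,[*t,.058]))/2
        r=min(R,key=lambda r:np.hypot(*(np.argwhere(r["region"]).mean(0)[::-1]-pm)));print(n,Y,np.round(np.argwhere(r["region"]).mean(0)[::-1]-pm,1),np.round(r["extent"]))
E
```

```text
[0.45335445 0.01734511 0.1490622 ] [-0.65765893  0.76092255 -0.05268731]
scene latch_knob [(0.79, [0.569, 0.15]), (0.74, [0.78, -0.231])]
scene latch_pivot [(0.76, [0.58, 0.065]), (0.73, [0.634, 0.137])]
scene rack_floor [(0.67, [0.611, 0.222])]
scene detergent [(0.56, [0.76, 0.18]), (0.27, [0.768, -0.27])]
scene mug [(0.75, [0.771, 0.001]), (0.37, [0.613, 0.191])]
scene softener [(0.58, [0.756, -0.269])]
scene 0.09 [0.9 0.2] [362. 260. 386. 288.]
scene 0.03 [1.5 0.3] [340. 244. 360. 273.]
scene -0.03 [-0.3  0.4] [315. 230. 332. 262.]
top latch_knob [(0.7, [0.568, 0.144])]
top latch_pivot [(0.64, [0.573, 0.065])]
top rack_floor [(0.89, [0.611, 0.224])]
top detergent [(0.82, [0.766, 0.19])]
top mug [(0.88, [0.776, -0.011]), (0.59, [0.589, 0.229])]
top softener [(0.81, [0.739, -0.274])]
top 0.09 [1.4 3.9] [131. 183. 150. 196.]
top 0.03 [1.4 3.8] [152. 181. 167. 191.]
top -0.03 [1.7 3.3] [174. 176. 190. 190.]
```

The tubes' shift in both views hints at less than 65 mm of rack travel. Since this is near the limit, I'll measure it against the start pictures by template matching on rectified views.

```bash
python3 - <<'E'
from h import *
c,s=np.cos(.0907),np.sin(.0907)
def rect(g,p,z,f,X,Y):
    G=np.array([[(proj(p,[.557+c*x-s*y,.218+s*x+c*y,z])+.5)*f-.5 for y in Y] for x in X],np.float32)
    return cv2.remap(g,G[...,0],G[...,1],cv2.INTER_LINEAR)
for n in("top","scene"):
    p=cams.grab_frame(n);now=cv2.cvtColor(p["color"],cv2.COLOR_RGB2GRAY)
    old=cv2.imread(f"pics/{n}0.png",0)
    for Ys in((-.126,-.05),(-.126,.126),(-.1,-.08)):
        Y=np.arange(*Ys,.001)
        A=rect(old,p,.058,1.5,np.arange(-.048,.034,.001),Y);B=rect(now,p,.058,1,np.arange(-.01,.11,.001),Y)
        r=cv2.matchTemplate(B,A,cv2.TM_CCOEFF_NORMED)[:,0];i=r.argmax();print(n,Ys,"travel mm",38+i,"r %.2f"%r[i],np.round(r[max(0,i-4):i+5],2))
    # control: fixed dock parts must show zero shift (back panel top, z .087)
    Y=np.arange(-.12,.12,.001);A=rect(old,p,.087,1.5,np.arange(.10,.14,.001),Y);B=rect(now,p,.087,1,np.arange(.085,.155,.001),Y)
    r=cv2.matchTemplate(B,A,cv2.TM_CCOEFF_NORMED)[:,0];print("panel control shift",r.argmax()-15,r.max())
E
```

```text
top (-0.126, -0.05) travel mm 59 r 0.86 [0.5  0.65 0.77 0.85 0.86 0.81 0.72 0.6  0.47]
top (-0.126, 0.126) travel mm 58 r 0.43 [0.22 0.29 0.35 0.4  0.43 0.42 0.37 0.29 0.2 ]
top (-0.1, -0.08) travel mm 59 r 0.95 [0.58 0.75 0.88 0.95 0.95 0.89 0.79 0.65 0.49]
panel control shift 0 0.99884784
scene (-0.126, -0.05) travel mm 59 r 0.47 [0.39 0.42 0.44 0.46 0.47 0.47 0.46 0.46 0.46]
scene (-0.126, 0.126) travel mm 65 r 0.48 [0.41 0.44 0.46 0.48 0.48 0.46 0.43 0.38 0.33]
scene (-0.1, -0.08) travel mm 59 r 0.56 [0.47 0.51 0.54 0.56 0.56 0.55 0.53 0.51 0.49]
panel control shift 0 0.9976614
```

```bash
python3 -c "
from bench import env
print(env.close_job())"
```

```text
the job is handed in; nothing more can be done
None
```

The job is handed in with all three tubes standing in the rack and the latch closed, but I could not confirm by camera that the rack reached 60 mm.

- **Tubes:** Three were present. They stand upright, foot down, in well1, well2 and well3, at equal height in the last pictures. The first one slipped from a light grip and I regripped it. One tube was knocked about 25 mm aside during the run, so I measured it again. The third caught the well rim (44 N at the wrist) before it dropped in.
- **Rack:** I pushed it twice. It stopped hard at the same point both times, and did not move as the push rose from 5 N to 20 N.
- **Latch:** I swung it closed to its stop (15 N). The knob was seen at (0.568, 0.152), where a closed latch should put it.
- **Bystanders:** The jar, mug and carton read within about 1–2 cm of where they started, which is the noise of the networks. The robot was clear of everything at the end.

**Check that disagreed:** Template matching against the start picture from the top camera gave 58–59 mm of rack travel. Other readings ran from about 55 to 65 mm. I took the hard stop as proof the rack was home, which means it would have started a few millimetres in. That was not confirmed.

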